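# Hang the collecting pail on the bench balance by its wire bail

### The arm

A 6-joint arm with a two-finger parallel gripper is mounted at the origin on the work surface. World frame = base frame: x ahead of the robot, y to its left, z up, the work surface at z = 0. Lengths are in m, angles in rad, forces in N, time in s.
With the tool pointing down it reaches from about 0.325 to 0.875 m from the base axis. Payload 4.4 kg.
Tool frame: the origin (TCP) lies midway between the tips of the shut fingers; the grasp point (between the pads) lies 19 mm behind it (env.pinch_z is the distance from the TCP to the grasp point, in m); z points along the fingers, y is the direction in which the jaws open and shut (so a half turn about z gives the same grasp; the last joint's range is limited). The gripper opens to 85 mm and grips with 20 to 120 N. Pads are 22 mm wide; open, the fingers measure 114 mm over their backs; the gripper's body (76 mm by 85 mm) begins 54 mm behind the grasp point. The pads swing forward as they close: fully open they stand 13 mm farther back than shut.
Start: joints at [-1.456, 0.207, 1.542, -0, 1.393, -0.15], TCP at [0.151, -0.555, 0.231] pointing down, gripper open.
Joint ranges: [-2.73, 2.73], [-0.86, 2.22], [0.23, 2.46], [-1.11, 4.25], [0.08, 2.63], [-2.82, 2.82]. Speed limits (rad/s): [2.79, 2.79, 3.14, 3.14, 3.14, 3.14].

### API

Orientations are given as a rotation vector (axis times angle).
In Python, from rig import env, eyes gives the robot as it stands.
- The arm moves only by the shell command python3 -m handwheel 'ROWS'. ROWS is JSON, a list of rows, each an object of numbers: "grip": the gripper command: -1 is shut, 1 is fully open, values between are in proportion; "tx", "ty", "tz": the shift along the tool's x, y, z in mm; "yaw": the turn about the tool's z in rad. A call has 1 to 20 rows; each row is the pose to reach, as a shift and turn from the pose commanded when the call began, along the tool's axes at that moment; what a row does not reach only later rows make up. A row lasts 1/12 s, in which the tool goes at most 41.7 mm and 7.16 degrees, less where a joint would pass 70% of its speed; a pose out of reach is approached as far as the arm can. A call with a gripper value outside its range is refused whole. The fingers move at their own pace and stop on an object; the grip force is fixed at half the most. Time passes only in rows, so rows that repeat a pose let the fingers close. It gives the time, the measured TCP pose, the force and the opening at its end, in the units of the state.
- env.get_state(): the state, without advancing time (a new reading comes with each control period).
- eyes.get_image(name): name is "side" or "top" or "wrist"; returns (picture, depth): 420x560x3 uint8, red, green, blue; 420x560 float32, m along the optical axis (not along the pixel's ray), 0 where there is no reading.
- eyes.camera_model(name): a dict with "mtx" (3x3 intrinsics, pixels), "R" (3x3) and "t" (3): a world point X has camera coordinates R X + t. Camera axes: x right, y down, z forward; pixel columns grow to the right and rows downward; lengths in m; the calibration is good to about 2 mm. A picture is of the moment at which its call begins: read the wrist's pose just before it. camera_model takes no time and is no camera call; for the wrist camera it gives the pose at the moment of the call.
- env.close_job(): hands the job in, once; it reports no verdict.
Trained networks look in the newest picture that a camera, given by its name, has taken for a name from the list of things; names that differ only in an ending like _2 or _b are one class to them, and where a whole thing is asked for, a point or a joint stands for the part that bears it (a point fixed in the world has none). Each returns a list of dicts, best first, with "score" (0 to 1); they miss things now and then, are a little off and sometimes report something else, mostly with a low value. They report only what shows in the picture. A call takes as long as a camera call. They do not tell look-alikes from the thing itself.
- eyes.look_for(label, camera): "xyz" ([x, y, z] in m, in world coordinates, good to about 4 mm: the middle of the surface that is visible of it).
- eyes.regions_of(label, camera): "pixels" (420x560 bool, what is visible of it).
The state is a dict: "clock": time; "joints": joint angles; "qvel": joint speeds; "joint_efforts": joint torques, N m; "eef_pos": TCP position; "tcp_rot": TCP orientation; "ft_force": force on the tool from outside, world axes, zero at the start; "moment": the same for the moment, N m; "gripper_width": finger opening in m.
Only numpy, scipy, OpenCV 4.12 (cv2) and the standard library are available. Lean on these libraries where they do the work, as an engineer would, in place of code of your own. Each camera call takes 0.05 s, during which the arm holds its last target.

### The job

Raise the folded-down wire handle of the small lidded collecting pail until it stands upright, pausing there while the pail still stands on the bench, then lift the pail by that handle and hang it in the notches of the balance's two arms, let go and draw clear. The balance is delicate: let the weight onto its sprung arms gently, without dropping the pail on them or pushing them down. Keep the pail upright and leave the other things on the bench where they are.

Things in the scene. Friction and masses are not known exactly. Their poses are not given: they have to be found in the camera images.
- pail: Loose lidded metal pail, 95 mm across the lid, 80 mm high, 82 mm across the foot, 0.24 to 0.45 kg (unknown). Origin: centre of underside; z up. Its wire bail turns on ears at the sides: hinge line along the pail's y, 62 mm above the underside, through the z axis. Folded, the bail points to the pail's -x side. Bail legs at y = -53 and +53 mm, 5 mm wire, straight crossbar 115 mm from the hinge line.
- bail (a joint): Angle of the wire bail about its hinge line, rad: -0.2 folded down (crossbar about 39 mm above the bench, on the pail's -x side), 0 level, 1.57 upright (crossbar centreline 177 mm above the pail's underside), 3.34 folded to the other side. It swings almost freely and falls back if let go before it is upright.
- handle (a point): Middle of the bail's crossbar, which lies along the pail's y axis: centre of a wooden grip sleeve, 12 mm in diameter, 36 mm long. The sleeve turns freely on the wire, so a grip that keeps its attitude does not hinder the bail. Bare straight wire goes on at both sides to 47 mm from the middle.
- stand: Balance, fixed. Origin: on the bench straight below the middle of its two notches; z up; x from the notches to the column (22 mm thick, 274 mm high, at x = 135 mm). Base plate 230 x 150 x 12 mm. Two 8 mm rod arms at y = -30 and +30 mm point to -x, joined by a cross rod at x = 100 mm, each with a V notch at x = 0 (mouth 24 mm, 11 mm deep) and an upturned tip at x = -18 mm.
- below_notches (a point): Point on the base plate, 12 mm above the bench, below the notches; axes as the stand's. The arms' height differs each time and is not reported: feel for it. Unloaded, the crossbar seats with its centreline 211 to 241 mm above the bench; arm tips reach 23 mm above that line, arm undersides 15 mm below. Arms go inside the bail, under the crossbar and over the lid, bail legs outside them.
- arms (a joint): How far the balance's sprung arms have sunk under load, m: 0 unloaded, 0.5 mm per newton (2000 N/m), stop at 12 mm. The hanging pail alone sinks them 1.3 to 2.4 mm. More than 4.5 mm (9 N) overloads the balance.
- plain_tin: Lidded round tin of the same size as the pail, but without ears or bail. Bystander; origin at the centre of its underside.
- bottle: White plastic bottle, 64 mm across, 160 mm high. Bystander; origin at the centre of its underside.
- amber_jar: Amber jar with black cap, 52 mm across, 75 mm high. Bystander; origin at the centre of its underside.
- card_tray: Open white specimen tray, 90 x 120 x 35 mm. Bystander; origin at the centre of its underside.
- small_tray: Open white specimen tray, 80 x 60 x 35 mm. Bystander; origin at the centre of its underside.
- pinning_block: Small wooden pinning block, 75 x 30 x 30 mm. Bystander; origin at the centre of its underside.
There are look-alikes about, which are no part of the job. Leave any pink look-alike of the pail alone.

How it is judged:
On the way, in this order (a step that is already met when the one before it is completed fails the run):
1. the bail stands upright while the pail still stands level on the bench (value of joint bail between 1.3 and 1.85 rad and angle between pail's own z axis and vertical below 0.12 rad and height (world z) of pail below 0.006 m), for 0.2 s.
2. the pail is lifted clear of the bench by its bail (height (world z) of pail above 0.025 m and value of joint bail between 1.1 and 2.05 rad), for 0.2 s.
At the end, for the whole second after the job is handed in: The pail hangs still and upright (0.2 rad) by its bail in both notches: crossbar middle within 10 mm and pail within 20 mm of the notches' vertical, crossbar along the stand's y within 0.12 rad, pail clear of bench and base, its weight on the arms (sunk over 0.8 mm), fingers off it (value of joint arms above 0.0008 m and horizontal distance between handle and below_notches below 0.01 m and horizontal distance between pail and below_notches below 0.02 m and z of handle in the frame of below_notches above 0.18 m and height (world z) of pail above 0.02 m and angle between pail's own z axis and vertical below 0.2 rad and angle between the y axis of pail and the y axis of stand, either way round below 0.12 rad and contact force between the fingers and pail below 0.05 N and linear speed of pail below 0.03 m/s); the robot touches nothing.
It fails at once if the balance is overloaded: its arms are pushed or knocked down by more than 4.5 mm (value of joint arms above 0.0045 m).
It fails at once if the pail is tipped by more than 0.5 rad (angle between pail's own z axis and vertical above 0.5 rad).
It fails at once if a bystander is moved by more than 20 mm (distance of any of plain_tin, bottle, amber_jar, card_tray, small_tray, pinning_block from where it was at the start of the episode above 0.02 m).
It also fails if it takes over 62 s, if anything falls off the work surface, if the arm or the gripper's body presses on something with over 40 N, if the wrist force passes 120 N, or if a joint passes its speed limit or range.

## Working session

There is one attempt and no reset: what is moved stays moved. The work goes in short steps, Python scripts to look and compute and a shell command to move; the robot and the scene stay as the last step left them, time stands still between calls to the robot, and variables do not carry over. Pictures are saved under pics/ and viewed, and the job is handed in when it is done.

```bash
ls; mkdir -p pics; python3 - <<'E'
from rig import env, eyes
import cv2, numpy as np
s=env.get_state(); print(s['clock'],s['eef_pos'],s['tcp_rot'],s['gripper_width'],env.pinch_z)
for c in ['side','top','wrist']:
    im,d=eyes.get_image(c); cv2.imwrite(f'pics/{c}0.png',im[:,:,::-1]); np.save(f'pics/{c}0.npy',d)
    m=eyes.camera_model(c); print(c,m['mtx'].tolist(),np.round(m['R'],3).tolist(),np.round(m['t'],3))
    for l in (['pail','stand','handle'] if c!='wrist' else ['pail']):
        print(l,[(np.round(r['xyz'],3).tolist(),round(r['score'],2)) for r in eyes.look_for(l,c)])
print(env.get_state()['clock'])
E
```

```text
pics
0.0 [ 0.15093421 -0.55404958  0.23011135] [-3.11162137e+00 -4.15942205e-01 -5.61099198e-05] 0.0852177877548947 0.0187
side [[499.00649357367524, 0.0, 271.1256327251259], [0.0, 499.00649357367524, 203.6999176426612], [0.0, 0.0, 1.0]] [[-0.992, -0.125, 0.008], [-0.071, 0.513, -0.855], [0.102, -0.849, -0.518]] [0.465 0.181 1.555]
pail [([0.222, -0.334, 0.064], 0.97), ([0.296, -0.198, 0.065], 0.84), ([0.552, -0.263, 0.06], 0.8)]
stand [([0.394, 0.015, 0.013], 0.57), ([0.719, -0.272, 0.09], 0.54)]
handle [([0.66, 0.015, 0.01], 0.66)]
top [[395.9639376028517, 0.0, 278.05588590827045], [0.0, 395.9639376028517, 207.05358933920252], [0.0, 0.0, 1.0]] [[-0.004, -1.0, 0.003], [-0.998, 0.004, -0.064], [0.064, -0.004, -0.998]] [-0.016  0.483  1.287]
pail [([0.303, -0.229, 0.078], 0.95), ([0.553, -0.29, 0.081], 0.94), ([0.202, -0.367, 0.081], 0.59)]
stand [([0.635, 0.014, 0.012], 0.63)]
handle [([0.467, -0.291, 0.044], 0.54), ([0.229, -0.456, 0.062], 0.48), ([0.343, -0.146, 0.062], 0.44)]
wrist [[332.40437031642557, 0.0, 279.04386731989774], [0.0, 332.40437031642557, 217.59633585295717], [0.0, 0.0, 1.0]] [[0.264, -0.965, 0.0], [-0.921, -0.252, 0.295], [-0.285, -0.078, -0.955]] [-0.575 -0.039  0.378]
pail [([0.204, -0.376, 0.076], 0.86)]
0.5
```

View pics/side0.png

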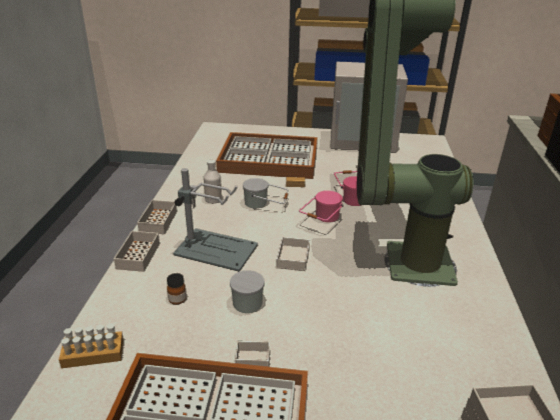

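View pics/top0.png

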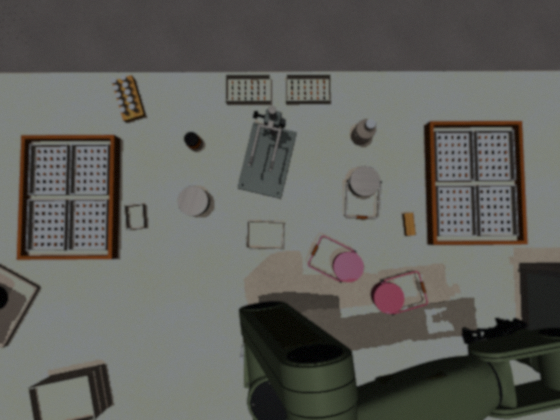

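View pics/wrist0.png

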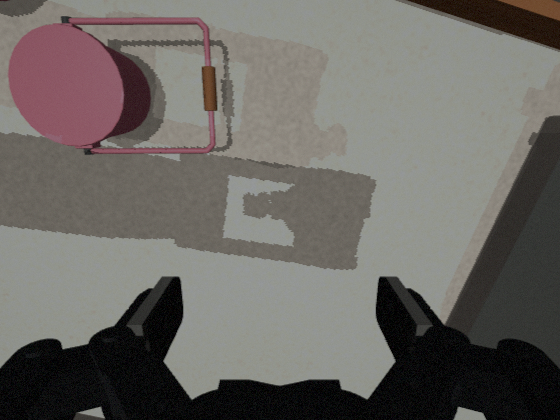

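The top view shows four possible pails: grey with a bail at (365,182), grey without a bail at (194,201), and pink with bails at (348,267) and (389,297). The grey one with a bail fits the description: the tin at (194,201) has no ears, and the pink ones are excluded. I'll confirm it in an enlarged crop.

```bash
python3 - <<'E'
import cv2,numpy as np
a=cv2.imread('pics/top0.png'); b=cv2.imread('pics/side0.png')
A=cv2.resize(a[80:240,220:420],(800,640))[:600]
r1=cv2.resize(a[150:240,320:430],None,fx=3.6,fy=3.6); r2=cv2.resize(b[160:280,160:300],None,fx=2.7,fy=2.7)
r3=cv2.resize(a[100:205,230:305],None,fx=2.7,fy=2.7)
c=np.zeros((600,800,3),np.uint8)
c[:r1.shape[0],:r1.shape[1]]=r1; c[:r2.shape[0],410:410+r2.shape[1]]=r2[:, :390]; 
c[325:325+r3.shape[0],:r3.shape[1]]=r3[:275]
c=cv2.convertScaleAbs(c,alpha=1.5)
cv2.imwrite('pics/crop.png',c)
E
```

```text
(no output)
```

View pics/crop.png

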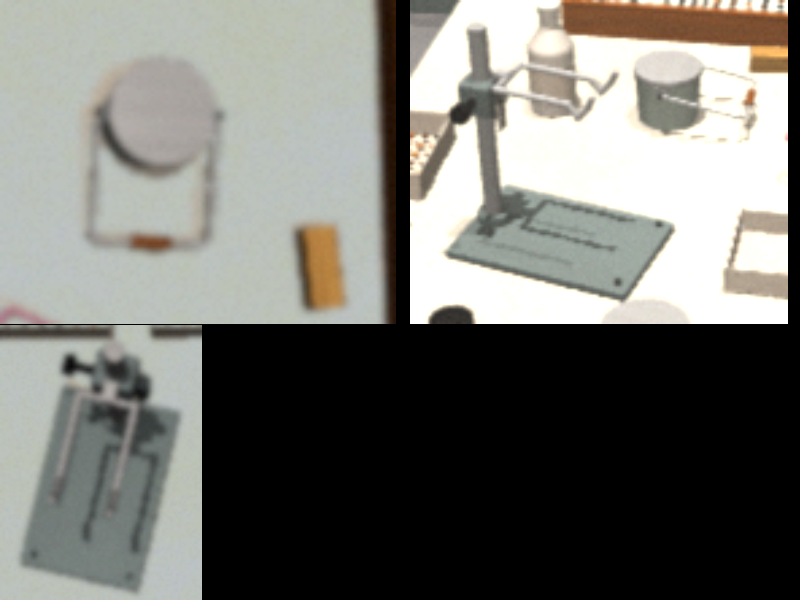

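The crop confirms it: the grey pail at (365,182) has ears and a wire bail with a wooden sleeve, and the bail points toward the robot. Next I'll measure the pail and stand from depth.

```bash
cat > h.py <<'E'
from rig import env, eyes
import cv2, numpy as np
from scipy.spatial.transform import Rotation as Ro
def cloud(d,m):
    v,u=np.mgrid[:d.shape[0],:d.shape[1]]
    K=m['mtx']; p=np.stack([(u-K[0,2])/K[0,0]*d,(v-K[1,2])/K[1,1]*d,d],-1)
    return (p-np.asarray(m['t']))@np.asarray(m['R'])
def proj(X,m):
    c=np.asarray(m['R'])@np.asarray(X)+m['t']; q=np.asarray(m['mtx'])@c; return q[:2]/q[2]
def go(target,yang):
    """target TCP xyz world, yang: world angle of tool y (mod pi)"""
    s=env.get_state(); R=Ro.from_rotvec(s['tcp_rot']).as_matrix()
    dl=R.T@(np.asarray(target)-s['eef_pos'])*1000
    a=np.arctan2(R[1,1],R[0,1]); dy=(yang-a+np.pi/2)%np.pi-np.pi/2
    print('clock',s['clock'],'eef',np.round(s['eef_pos'],4),'ytool ang',round(a,3),'tilt',np.round(R[:,2],3))
    print('rows: tx %.1f ty %.1f tz %.1f yaw %.3f'%(*dl,-dy), 'w',s['gripper_width'],'F',np.round(s['ft_force'],2))
E
python3 - <<'E'
from h import *
def rep(name):
    d=np.load(f'pics/{name}0.npy'); m=eyes.camera_model(name); return cloud(d,m),d
for c in ['top','side']:
    P,d=rep(c); ok=d>0
    reg=ok&(P[...,0]>.5)&(P[...,0]<.9)&(P[...,1]>-.1)&(P[...,1]<.15)
    b=P[reg&(P[...,2]>.006)&(P[...,2]<.018)]
    r=cv2.minAreaRect((b[:,:2]*1000).astype(np.float32)); print(c,'base',r,len(b),np.median(b[:,2]))
    a=P[reg&(P[...,2]>.17)]; print('high',len(a))
    o=a[np.argsort(a[:,0])]; print(np.round(o[::max(1,len(o)//25)],3).tolist())
    rg=ok&(P[...,0]>.4)&(P[...,0]<.64)&(abs(P[...,1]+.29)<.08)
    l=P[rg&(P[...,2]>.07)]; r=cv2.minEnclosingCircle((l[:,:2]*1000).astype(np.float32)); print('lid',r,np.median(l,0))
    k=P[rg&(P[...,2]>.025)&(P[...,0]<.5)]; print('bar',len(k),np.round(k[::max(1,len(k)//12)],3).tolist())
E
```

```text
top base ((699.5823364257812, 24.101943969726562), (398.0907287597656, 245.37490844726562), 0.6474183201789856) 2959 0.011676818569588309
high 694
[[0.569, 0.001, 0.235], [0.59, 0.057, 0.223], [0.605, -0.001, 0.22], [0.617, -0.007, 0.216], [0.63, 0.052, 0.22], [0.643, 0.046, 0.215], [0.656, 0.046, 0.219], [0.67, -0.019, 0.221], [0.682, 0.038, 0.219], [0.69, -0.013, 0.22], [0.695, -0.002, 0.222], [0.7, -0.002, 0.224], [0.705, -0.013, 0.205], [0.709, 0.001, 0.222], [0.713, 0.016, 0.188], [0.716, 0.01, 0.207], [0.718, -0.03, 0.189], [0.72, 0.003, 0.235], [0.721, -0.003, 0.275], [0.724, -0.039, 0.189], [0.727, -0.016, 0.21], [0.73, -0.03, 0.189], [0.732, 0.036, 0.193], [0.735, -0.005, 0.276], [0.738, -0.016, 0.213], [0.743, 0.044, 0.198]]
lid ((559.327880859375, -293.5115051269531), 51.11867141723633) [ 0.55988614 -0.29177181  0.07998192]
bar 123 [[0.499, -0.236, 0.052], [0.493, -0.346, 0.047], [0.477, -0.342, 0.05], [0.465, -0.234, 0.041], [0.458, -0.34, 0.044], [0.452, -0.279, 0.041], [0.451, -0.343, 0.044], [0.448, -0.269, 0.042], [0.448, -0.3, 0.049], [0.448, -0.336, 0.047], [0.445, 
[... 538 characters left out ...]
, 0.21], [0.724, 0.001, 0.233], [0.726, 0.016, 0.267], [0.728, -0.004, 0.27], [0.73, 0.005, 0.217], [0.733, 0.027, 0.188], [0.735, 0.023, 0.178], [0.737, 0.01, 0.264], [0.739, 0.004, 0.264], [0.742, 0.023, 0.198], [0.746, 0.018, 0.202], [0.753, 0.052, 0.194]]
lid ((563.0416259765625, -285.83795166015625), 50.99448013305664) [ 0.56299718 -0.28223414  0.07693082]
bar 70 [[0.497, -0.34, 0.048], [0.482, -0.339, 0.046], [0.47, -0.333, 0.046], [0.459, -0.338, 0.039], [0.447, -0.333, 0.035], [0.448, -0.3, 0.041], [0.45, -0.282, 0.042], [0.455, -0.264, 0.044], [0.452, -0.269, 0.037], [0.499, -0.23, 0.048], [0.451, -0.258, 0.035], [0.477, -0.231, 0.045], [0.47, -0.226, 0.044], [0.466, -0.229, 0.039]]
```

```bash
python3 -c "
from h import *
go([0.46,-0.31,0.25],-0.05)"
```

```text
clock 0.5 eef [ 0.151  -0.5548  0.2313] ytool ang -1.305 tilt [-0.  0. -1.]
rows: tx 362.4 ty -155.0 tz -18.7 yaw -1.255 w 0.08560346255258698 F [ 0.27  0.07 -0.43]
```

```bash
python3 -m handwheel '[{"tx":362,"ty":-155,"tz":-19,"yaw":-1.255,"grip":0.1},{"tx":362,"ty":-155,"tz":-19,"yaw":-1.255,"grip":0.1},{"tx":362,"ty":-155,"tz":-19,"yaw":-1.255,"grip":0.1},{"tx":362,"ty":-155,"tz":-19,"yaw":-1.255,"grip":0.1},{"tx":362,"ty":-155,"tz":-19,"yaw":-1.255,"grip":0.1},{"tx":362,"ty":-155,"tz":-19,"yaw":-1.255,"grip":0.1},{"tx":362,"ty":-155,"tz":-19,"yaw":-1.255,"grip":0.1},{"tx":362,"ty":-155,"tz":-19,"yaw":-1.255,"grip":0.1},{"tx":362,"ty":-155,"tz":-19,"yaw":-1.255,"grip":0.1},{"tx":362,"ty":-155,"tz":-19,"yaw":-1.255,"grip":0.1},{"tx":362,"ty":-155,"tz":-19,"yaw":-1.255,"grip":0.1},{"tx":362,"ty":-155,"tz":-19,"yaw":-1.255,"grip":0.1},{"tx":362,"ty":-155,"tz":-19,"yaw":-1.255,"grip":0.1},{"tx":362,"ty":-155,"tz":-19,"yaw":-1.255,"grip":0.1},{"tx":362,"ty":-155,"tz":-19,"yaw":-1.255,"grip":0.1}]'
cat >> h.py <<'E'
def snap(c,n):
    m=eyes.camera_model(c); im,d=eyes.get_image(c); cv2.imwrite(f'pics/{n}.png',im[:,:,::-1]); np.save(f'pics/{n}.npy',d)
    import pickle; pickle.dump(m,open(f'pics/{n}.pkl','wb')); return im,d,m
E
python3 -c "
from h import *
go([0.46,-0.31,0.25],-0.05)
im,d,m=snap('wrist','w1'); P=cloud(d,m)
for l in ['handle','pail']: print(l,[(np.round(r['xyz'],4).tolist(),round(r['score'],2)) for r in eyes.look_for(l,'wrist')])
r=eyes.regions_of('handle','wrist')
print([(x['score'],x['pixels'].sum(),np.argwhere(x['pixels']).mean(0)) for x in r])
"
```

```text
clock: 1.75
eef_pos: [0.4586, -0.3111, 0.2501]
tcp_rot: [-2.279, -2.162, 0.0]
ft_force: [-0.6, -0.8, 0.9]
gripper_width: 0.0469
clock 1.75 eef [ 0.4586 -0.3111  0.2501] ytool ang -0.053 tilt [-0.  0. -1.]
rows: tx 1.2 ty 1.3 tz 0.1 yaw -0.003 w 0.04689249269883798 F [-0.58 -0.81  0.9 ]
handle [([0.3558, -0.1688, 0.0708], 0.9), ([0.2221, -0.4375, 0.0662], 0.69), ([0.472, -0.2815, 0.0446], 0.66)]
pail [([0.3025, -0.2275, 0.0774], 0.82), ([0.2166, -0.354, 0.076], 0.79), ([0.5512, -0.2833, 0.0825], 0.59)]
[(0.88, np.int64(1302), array([307.20967742,  72.20583717])), (0.83, np.int64(1742), array([ 48.74626866, 136.28013777])), (0.7, np.int64(1584), array([157.93055556, 303.59217172]))]
```

View pics/w1.png

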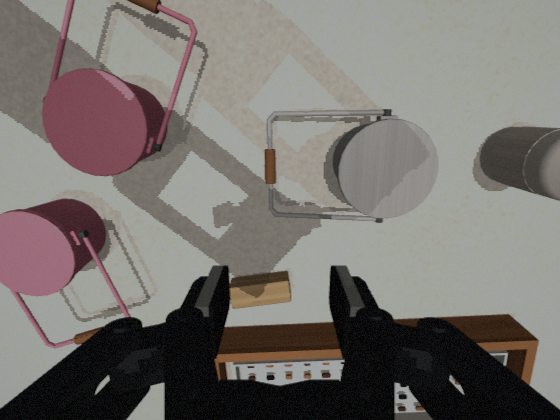

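Wrist view: the sleeve is at (270,166), the lid centre at (388,168) and the bottle to the right at (530,160). I'll measure the sleeve by colour and depth, then again from a second wrist position.

```bash
cat >> h.py <<'E'
def meas(n):
    import pickle
    im=cv2.imread(f'pics/{n}.png'); d=np.load(f'pics/{n}.npy'); m=pickle.load(open(f'pics/{n}.pkl','rb')); P=cloud(d,m)
    hsv=cv2.cvtColor(im,cv2.COLOR_BGR2HSV)
    near=(abs(P[...,0]-.45)<.04)&(abs(P[...,1]+.285)<.05)&(P[...,2]>.03)&(P[...,2]<.06)
    br=near&(hsv[...,1]>110)&(hsv[...,0]<20)
    v,u=np.nonzero(br); print('sleeve px',u.mean(),v.mean(),len(u),'xyz',np.median(P[br],0),'u',u.min(),u.max(),'v',v.min(),v.max())
    lid=(np.hypot(P[...,0]-.56,P[...,1]+.288)<.07)&(P[...,2]>.07)&(P[...,2]<.09)
    print('lid',cv2.minEnclosingCircle((P[lid][:,:2]*1000).astype(np.float32)),P[lid].mean(0),len(P[lid]))
    w=(P[...,0]>.43)&(P[...,0]<.465)&(abs(P[...,1]+.285)<.045)&(P[...,2]>.028)&(P[...,2]<.06)
    q=P[w]; print('bar dir',cv2.fitLine(q[:,:2].astype(np.float32),cv2.DIST_HUBER,0,1e-3,1e-3).ravel(),q.mean(0))
    return np.array([u.mean(),v.mean()]),m
E
python3 -c "
from h import *
meas('w1'); go([0.43,-0.345,0.19],-0.05)
m=eyes.camera_model('wrist'); print(proj([.449,-.287,.042],m))"
```

```text
sleeve px 269.7539432176656 166.05362776025237 317 xyz [ 0.45014778 -0.28631095  0.04323933] u 265 274 v 150 183
lid ((562.7879028320312, -289.89263916015625), 48.297096252441406) [ 0.56219682 -0.28911002  0.07896273] 7889
bar dir [ 0.0348466   0.9993927   0.45069024 -0.28467152] [ 0.45069024 -0.28467151  0.04169676]
clock 1.95 eef [ 0.4591 -0.3108  0.2503] ytool ang -0.052 tilt [-0.  0. -1.]
rows: tx -35.7 ty -27.3 tz 60.3 yaw -0.002 w 0.04676299810229736 F [-0.02 -0.56  0.7 ]
[268.29550115 166.81388595]
```

```bash
python3 -c "
from h import *
go([0.45,-0.287,0.13],-0.032)"
```

```text
clock 1.95 eef [ 0.4591 -0.3108  0.2503] ytool ang -0.052 tilt [-0.  0. -1.]
rows: tx 23.3 ty -10.3 tz 120.3 yaw -0.020 w 0.04676299810229736 F [-0.02 -0.56  0.7 ]
```

```bash
python3 -m handwheel '[{"tx":23.3,"ty":-10.3,"tz":120,"yaw":-0.02,"grip":0.1},{"tx":23.3,"ty":-10.3,"tz":120,"yaw":-0.02,"grip":0.1},{"tx":23.3,"ty":-10.3,"tz":120,"yaw":-0.02,"grip":0.1},{"tx":23.3,"ty":-10.3,"tz":120,"yaw":-0.02,"grip":0.1},{"tx":23.3,"ty":-10.3,"tz":120,"yaw":-0.02,"grip":0.1}]'
python3 -c "
from h import *
snap('wrist','w2')
a,ma=meas('w1');b,mb=meas('w2')
Pa=np.asarray(ma['mtx'])@np.c_[ma['R'],ma['t']];Pb=np.asarray(mb['mtx'])@np.c_[mb['R'],mb['t']]
X=cv2.triangulatePoints(Pa,Pb,a.reshape(2,1),b.reshape(2,1)).ravel(); X=X[:3]/X[3]; print('tri',X)
go([0.45,-0.287,0.020],-0.032)
"
```

```text
clock: 2.37
eef_pos: [0.4487, -0.285, 0.1283]
tcp_rot: [-2.25, -2.184, 0.001]
ft_force: [0.2, -0.7, 0.8]
gripper_width: 0.047
sleeve px 269.7539432176656 166.05362776025237 317 xyz [ 0.45014778 -0.28631095  0.04323933] u 265 274 v 150 183
lid ((562.7879028320312, -289.89263916015625), 48.297096252441406) [ 0.56219682 -0.28911002  0.07896273] 7889
bar dir [ 0.0348466   0.9993927   0.45069024 -0.28467152] [ 0.45069024 -0.28467151  0.04169676]
sleeve px 282.42583732057415 227.55821371610844 627 xyz [ 0.45068901 -0.28683936  0.04336055] u 276 289 v 204 251
lid ((563.5076904296875, -289.7314453125), 48.84941101074219) [ 0.56126441 -0.28756649  0.07886911] 17682
bar dir [ 0.03799938  0.9992778   0.4504517  -0.28273255] [ 0.45045171 -0.28273254  0.04166139]
tri [ 0.45046986 -0.28606164  0.04547438]
clock 2.4167 eef [ 0.451  -0.2872  0.1312] ytool ang -0.03 tilt [ 0.001 -0.001 -1.   ]
rows: tx 0.2 ty -1.0 tz 111.2 yaw 0.002 w 0.04703018243190599 F [ 0.41 -0.63  0.26]
```

View pics/w2.png

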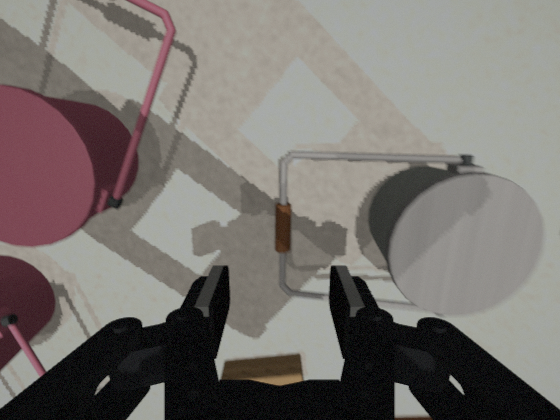

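```bash
python3 -m handwheel '[{"ty":-0.5,"tz":40,"grip":0.1},{"ty":-0.5,"tz":75,"grip":0.1},{"ty":-0.5,"tz":95,"grip":0.1},{"ty":-0.5,"tz":105,"grip":0.1},{"ty":-0.5,"tz":109.5,"grip":0.1},{"ty":-0.5,"tz":109.5,"grip":0.1},{"ty":-0.5,"tz":109.5,"grip":0.1}]'
python3 -c "
from h import *
snap('wrist','w3'); go([0.4505,-0.2866,0.0208],-0.032)"
```

```text
clock 2.4667 eef [ 0.4523 -0.2884  0.133 ] ytool ang -0.03 tilt [ 0.004 -0.004 -1.   ]
rows: tx 2.1 ty -2.3 tz 112.2 yaw 0.002 w 0.047007878293909636 F [ 1.09 -0.77  0.63]$[0]: bad value
```

View pics/w3.png

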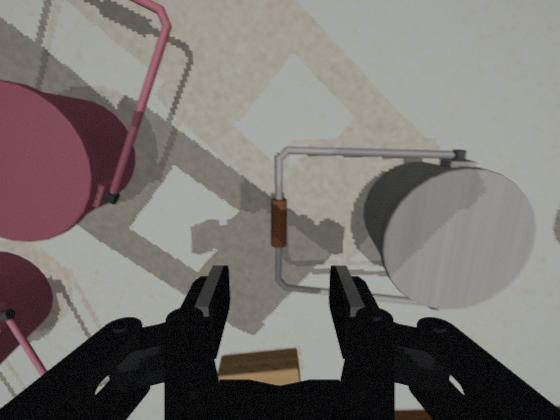

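```bash
python3 -m handwheel '[{"tx":0,"ty":-0.5,"tz":40,"yaw":0,"grip":0.1},{"tx":0,"ty":-0.5,"tz":75,"yaw":0,"grip":0.1},{"tx":0,"ty":-0.5,"tz":95,"yaw":0,"grip":0.1},{"tx":0,"ty":-0.5,"tz":105,"yaw":0,"grip":0.1},{"tx":0,"ty":-0.5,"tz":109.5,"yaw":0,"grip":0.1},{"tx":0,"ty":-0.5,"tz":109.5,"yaw":0,"grip":0.1},{"tx":0,"ty":-0.5,"tz":109.5,"yaw":0,"grip":0.1}]'
python3 -c "
from h import *
snap('wrist','w3'); go([0.4505,-0.2866,0.0208],-0.032)"
```

```text
clock: 3.05
eef_pos: [0.4519, -0.2882, 0.0231]
tcp_rot: [2.251, 2.184, 0.001]
ft_force: [-0.3, 0.1, 0.3]
gripper_width: 0.0466
clock 3.1 eef [ 0.4519 -0.2881  0.0232] ytool ang -0.03 tilt [ 0.004 -0.003 -1.   ]
rows: tx 1.5 ty -1.5 tz 2.4 yaw 0.002 w 0.04708185472679727 F [0.2  0.76 0.27]
```

View pics/w3.png

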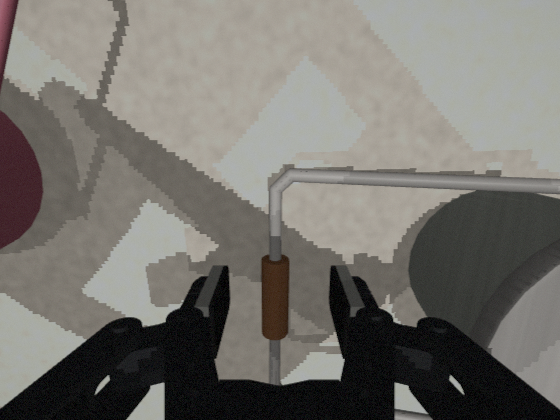

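```bash
python3 -m handwheel '[{"tx":1.5,"ty":-1.5,"tz":2.4,"yaw":0,"grip":0.1},{"tx":1.5,"ty":-1.5,"tz":2.4,"yaw":0,"grip":-1},{"tx":1.5,"ty":-1.5,"tz":2.4,"yaw":0,"grip":-1},{"tx":1.5,"ty":-1.5,"tz":2.4,"yaw":0,"grip":-1},{"tx":1.5,"ty":-1.5,"tz":2.4,"yaw":0,"grip":-1},{"tx":1.5,"ty":-1.5,"tz":2.4,"yaw":0,"grip":-1},{"tx":1.5,"ty":-1.5,"tz":2.4,"yaw":0,"grip":-1},{"tx":1.5,"ty":-1.5,"tz":2.4,"yaw":0,"grip":-1}]'
python3 -c "
from h import *
snap('wrist','w4'); go([0.4505,-0.2866,0.0208],-0.032)"
```

```text
clock: 3.77
eef_pos: [0.4492, -0.2851, 0.0187]
tcp_rot: [2.254, 2.187, 0.001]
ft_force: [3.0, -0.1, 0.0]
gripper_width: 0.0101
clock 3.8167 eef [ 0.449  -0.2851  0.0186] ytool ang -0.03 tilt [ 0.001 -0.001 -1.   ]
rows: tx -1.4 ty 1.5 tz -2.2 yaw 0.002 w 0.010192245473483926 F [ 3.2  -0.52 -0.03]
```

View pics/w4.png

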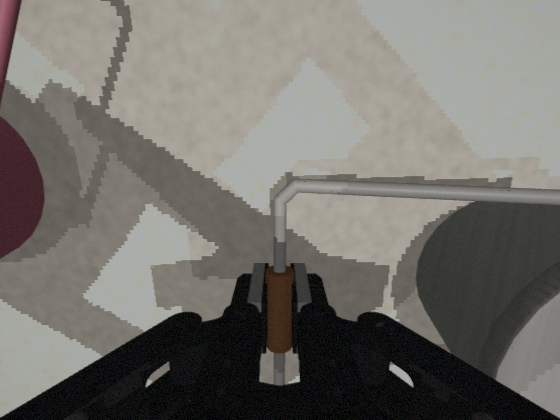

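```bash
python3 -m handwheel '[{"tx":0,"ty":-1.7,"tz":-11.3,"yaw":0,"grip":-1},{"tx":0,"ty":-2.3,"tz":-22.8,"yaw":0,"grip":-1},{"tx":0,"ty":-1.7,"tz":-34.3,"yaw":0,"grip":-1},{"tx":0,"ty":0,"tz":-45.6,"yaw":0,"grip":-1},{"tx":0,"ty":2.8,"tz":-56.8,"yaw":0,"grip":-1},{"tx":0,"ty":6.8,"tz":-67.6,"yaw":0,"grip":-1},{"tx":0,"ty":11.8,"tz":-77.9,"yaw":0,"grip":-1},{"tx":0,"ty":17.8,"tz":-87.7,"yaw":0,"grip":-1},{"tx":0,"ty":24.7,"tz":-96.9,"yaw":0,"grip":-1},{"tx":0,"ty":32.6,"tz":-105.3,"yaw":0,"grip":-1},{"tx":0,"ty":32.6,"tz":-105.3,"yaw":0,"grip":-1}]'
python3 -c "
from h import *
snap('wrist','w5'); s=snap('side','s5'); 
cv2.imwrite('pics/s5c.png',cv2.resize(s[0][100:300,150:400,::-1],None,fx=3,fy=3)); go([0.4505,-0.2866,0.0208],-0.032)"
```

```text
clock: 4.73
eef_pos: [0.4839, -0.2871, 0.127]
tcp_rot: [2.25, 2.185, 0.001]
ft_force: [-5.3, 1.2, 5.7]
gripper_width: 0.0097
clock 4.8333 eef [ 0.4822 -0.2863  0.1254] ytool ang -0.029 tilt [ 0.001 -0.001 -1.   ]
rows: tx -1.1 ty -31.7 tz 104.6 yaw 0.003 w 0.009879084541459655 F [-5.44  0.15  4.6 ]
```

View pics/s5c.png

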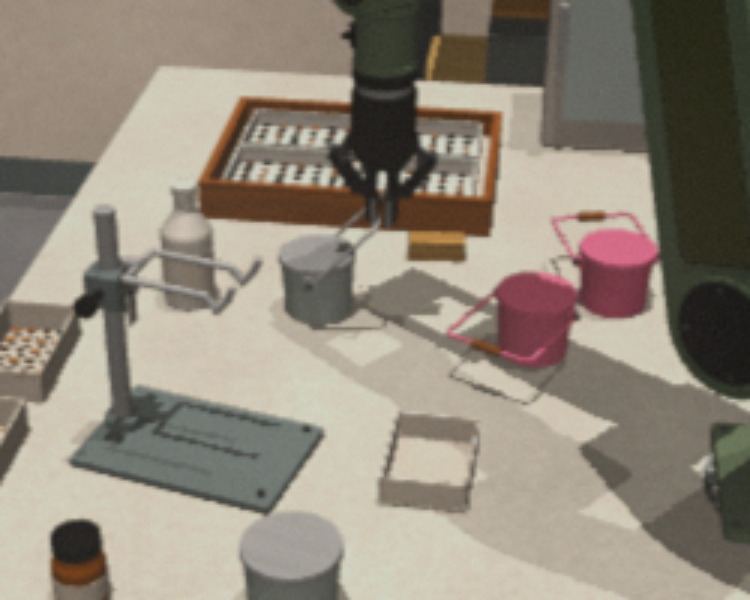

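View pics/w5.png

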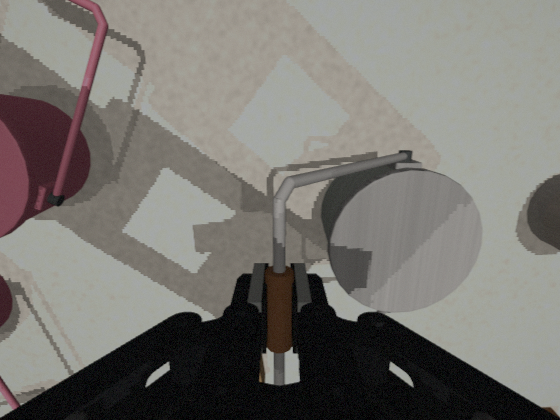

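```bash
python3 -c "
from h import *
import pickle
d=np.load('pics/w5.npy'); m=pickle.load(open('pics/w5.pkl','rb')); P=cloud(d,m)
lid=(np.hypot(P[...,0]-.56,P[...,1]+.288)<.07)&(P[...,2]>.07)&(P[...,2]<.085)
print(cv2.minEnclosingCircle((P[lid][:,:2]*1000).astype(np.float32)),P[lid].mean(0))
"
```

```text
((555.0917358398438, -288.56988525390625), 54.94290542602539) [ 0.56088366 -0.28652258  0.0798129 ]
```

```bash
python3 -m handwheel '[{"tx":0,"ty":7.7,"tz":-8.8,"yaw":0,"grip":-1},{"tx":0,"ty":17.2,"tz":-15.5,"yaw":0,"grip":-1},{"tx":0,"ty":27.3,"tz":-21.3,"yaw":0,"grip":-1},{"tx":0,"ty":37.9,"tz":-26.1,"yaw":0,"grip":-1},{"tx":0,"ty":48.9,"tz":-29.5,"yaw":0,"grip":-1},{"tx":0,"ty":60.3,"tz":-31.5,"yaw":0,"grip":-1},{"tx":0,"ty":71.9,"tz":-32.3,"yaw":0,"grip":-1},{"tx":0,"ty":80.1,"tz":-32.5,"yaw":0,"grip":-1},{"tx":0,"ty":80.1,"tz":-32.5,"yaw":0,"grip":-1},{"tx":0,"ty":80.1,"tz":-32.5,"yaw":0,"grip":-1},{"tx":0,"ty":80.1,"tz":-32.5,"yaw":0,"grip":-1},{"tx":0,"ty":80.1,"tz":-32.5,"yaw":0,"grip":-1}]'
python3 -c "
from h import *
snap('wrist','w6'); s=snap('side','s6'); 
cv2.imwrite('pics/s6c.png',cv2.resize(s[0][100:300,150:400,::-1],None,fx=3,fy=3)); go([0.562,-0.289,0.158],-0.032)
d=np.load('pics/w6.npy'); m=eyes.camera_model('wrist'); P=cloud(d,m)
lid=(np.hypot(P[...,0]-.56,P[...,1]+.288)<.07)&(P[...,2]>.07)&(P[...,2]<.085)
print(cv2.minEnclosingCircle((P[lid][:,:2]*1000).astype(np.float32)),P[lid].mean(0))
"
```

```text
clock: 5.83
eef_pos: [0.5611, -0.2882, 0.1566]
tcp_rot: [2.254, 2.187, 0.001]
ft_force: [-0.1, 1.1, 2.1]
gripper_width: 0.0102
clock 5.9333 eef [ 0.561  -0.2882  0.1566] ytool ang -0.03 tilt [ 0.  0. -1.]
rows: tx -0.8 ty 1.0 tz -1.4 yaw 0.002 w 0.010218670537836743 F [0.22 1.77 2.49]
((558.8967895507812, -285.37896728515625), 50.669715881347656) [ 0.55890761 -0.28265207  0.07896181]
```

View pics/s6c.png

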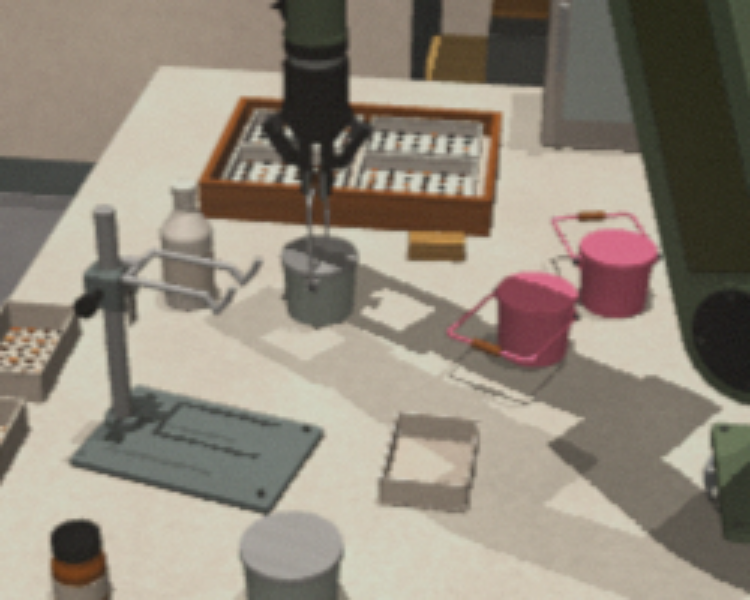

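View pics/w6.png

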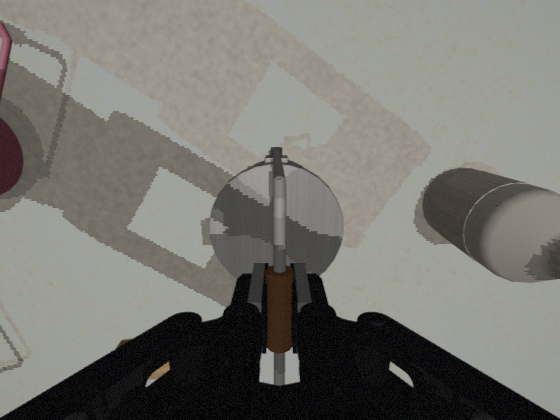

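The bail is upright with the pail still on the bench, and the lid is centred under the crossbar. Now I'll lift.

```bash
python3 -m handwheel '[{"tx":0,"ty":0,"tz":-5,"yaw":0,"grip":-1},{"tx":0,"ty":-1,"tz":-12,"yaw":0,"grip":-1},{"tx":0,"ty":-2,"tz":-22,"yaw":0,"grip":-1},{"tx":0,"ty":-4,"tz":-36,"yaw":0,"grip":-1},{"tx":0,"ty":-8,"tz":-52,"yaw":0,"grip":-1},{"tx":0,"ty":-13,"tz":-68,"yaw":0,"grip":-1},{"tx":0,"ty":-18,"tz":-82,"yaw":0,"grip":-1},{"tx":0,"ty":-24,"tz":-94,"yaw":0,"grip":-1},{"tx":0,"ty":-28,"tz":-101,"yaw":0,"grip":-1},{"tx":0,"ty":-30,"tz":-104,"yaw":0,"grip":-1},{"tx":0,"ty":-30,"tz":-104,"yaw":0,"grip":-1},{"tx":0,"ty":-30,"tz":-104,"yaw":0,"grip":-1}]'
python3 - <<'E'
from h import *
go([0.5,-0.1,0.2605],-0.2)
im,d,m=snap('side','s7'); cv2.imwrite('pics/s7c.png',cv2.resize(im[100:300,150:400,::-1],None,fx=3,fy=3))
# stand from depth
for c,n in (('top','top0'),('side','side0')):
    P=cloud(np.load(f'pics/{n}.npy'),eyes.camera_model(c))
    reg=(P[...,0]>.54)&(P[...,0]<.72)&(P[...,1]>-.05)&(P[...,1]<.09)&(P[...,2]>.19)&(P[...,2]<.26)
    q=P[reg]
    A=np.median(q,0)
    for s in (0,1):
        # split by line between arms
        side=(q[:,1]-(0.025-0.22*(q[:,0]-0.63)))>0
        k=q[side==bool(s)]; k=k[k[:,0]<.69]
        l=cv2.fitLine(k[:,:2].astype(np.float32),cv2.DIST_HUBER,0,1e-3,1e-3).ravel()
        print(c,s,len(k),'ang',np.arctan(l[1]/l[0]),'pt',l[2:],'minx pts',np.round(k[np.argsort(k[:,0])[:14]],3).tolist())
        along=(k[:,:2]-l[2:])@l[:2]*np.sign(l[0]); b=np.arange(-.08,.08,.008)
        print([(round(float(l[2]+t*abs(l[0])),3),round(float(np.median(k[(along>t)&(along<=t+.008),2])),4)) for t in b if ((along>t)&(along<=t+.008)).any()])
    z=P[...,2]; b=P[(z>.007)&(z<.017)&(P[...,0]>.55)&(P[...,0]<.79)&(P[...,1]>-.09)&(P[...,1]<.12)]
    l=cv2.minAreaRect((b[:,:2]*1000).astype(np.float32)); print('base',l)
E
```

```text
clock: 6.93
eef_pos: [0.5307, -0.2871, 0.2596]
tcp_rot: [-2.254, -2.187, 0.0]
ft_force: [-0.4, -0.2, -3.5]
gripper_width: 0.0104
clock 6.9333 eef [ 0.5307 -0.2871  0.2596] ytool ang -0.03 tilt [-0.001  0.001 -1.   ]
rows: tx 186.1 ty -36.4 tz -0.8 yaw 0.170 w 0.010446262998433646 F [-0.37 -0.23 -3.51]
top 0 136 ang -0.2170432 pt [ 0.6379191  -0.01250761] minx pts [[0.569, 0.001, 0.235], [0.569, 0.004, 0.23], [0.571, 0.004, 0.236], [0.572, 0.001, 0.233], [0.572, 0.007, 0.23], [0.575, 0.001, 0.233], [0.575, 0.004, 0.232], [0.576, -0.001, 0.223], [0.579, 0.004, 0.225], [0.579, 0.001, 0.222], [0.58, -0.001, 0.218], [0.583, -0.001, 0.218], [0.583, 0.001, 0.213], [0.584, 0.004, 0.211]]
[(0.568, 0.2329), (0.575, 0.2185), (0.583, 0.2065), (0.591, 0.213), (0.599, 0.2207), (0.607, 0.2203), (0.614, 0.2195), (0.622, 0.2206), (0.63, 0.2186), (0.638, 0.2208), (0.646, 0.2209), (0.654, 0.2201), (0.661, 0.2198), (0.669, 0.2189), (0.677, 0.221), (0.685, 0.2203)]
top 1 111 ang -0.23460174 pt [0.6379873 0.0485364] minx pts [[0.583, 0.059, 0.232], [0.583, 0.062, 0.232], [0.585, 0.059, 0.237], [0.586, 0.0
[... 1293 characters left out ...]
6168  0.05455833] minx pts [[0.586, 0.074, 0.23], [0.587, 0.071, 0.231], [0.589, 0.06, 0.229], [0.59, 0.071, 0.231], [0.59, 0.07, 0.227], [0.591, 0.067, 0.222], [0.591, 0.064, 0.231], [0.592, 0.064, 0.217], [0.594, 0.068, 0.222], [0.594, 0.068, 0.216], [0.594, 0.064, 0.227], [0.595, 0.064, 0.223], [0.595, 0.066, 0.211], [0.595, 0.064, 0.217]]
[(0.579, 0.2305), (0.587, 0.2248), (0.595, 0.2144), (0.603, 0.2057), (0.611, 0.2101), (0.618, 0.216), (0.626, 0.2163), (0.634, 0.2152), (0.642, 0.2158), (0.649, 0.2167), (0.657, 0.2151), (0.665, 0.2159), (0.673, 0.2162), (0.68, 0.217), (0.688, 0.2135)]
base ((647.4560546875, 23.158065795898438), (155.991455078125, 226.83523559570312), 77.23883819580078)
```

View pics/s7c.png

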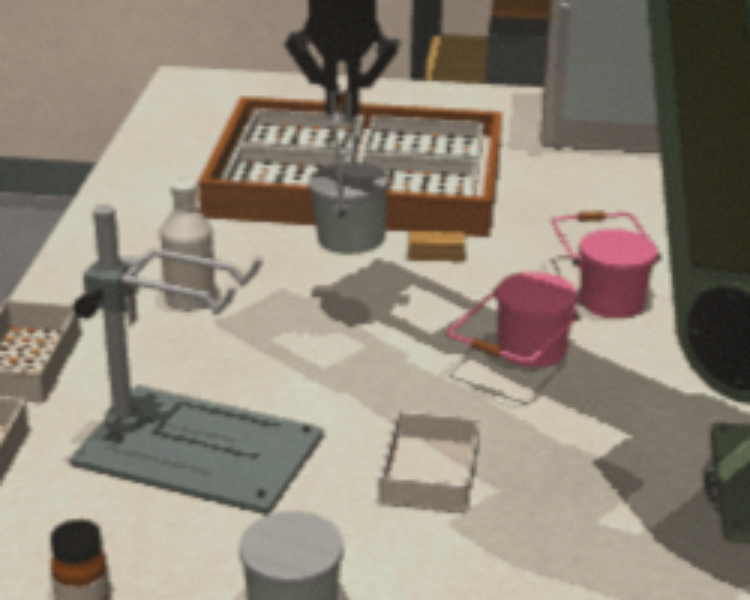

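Lifted and hanging level. Depth puts the arm tops at about 0.218 m, the notch bottoms at about 0.206 m and the stand yaw at about -0.235. Next I'll carry the pail to a point in front of the notches.

```bash
python3 -c "
from h import *
go([0.502,.054,0.249],-0.235)"
```

```text
clock 6.9833 eef [ 0.5307 -0.2869  0.259 ] ytool ang -0.03 tilt [-0.002  0.001 -1.   ]
rows: tx 339.9 ty -38.9 tz 10.5 yaw 0.205 w 0.010322900443018312 F [-0.06  0.51 -3.72]
```

```bash
python3 -m handwheel '[{"tx":3,"ty":-2,"tz":0,"yaw":0,"grip":-1},{"tx":10,"ty":-5,"tz":1,"yaw":0.01,"grip":-1},{"tx":22,"ty":-9,"tz":2,"yaw":0.02,"grip":-1},{"tx":40,"ty":-14,"tz":3,"yaw":0.03,"grip":-1},{"tx":62,"ty":-20,"tz":4,"yaw":0.04,"grip":-1},{"tx":87,"ty":-26,"tz":5,"yaw":0.055,"grip":-1},{"tx":114,"ty":-31,"tz":6,"yaw":0.07,"grip":-1},{"tx":142,"ty":-35,"tz":7,"yaw":0.085,"grip":-1},{"tx":170,"ty":-38,"tz":8,"yaw":0.1,"grip":-1},{"tx":198,"ty":-39,"tz":9,"yaw":0.12,"grip":-1},{"tx":226,"ty":-39,"tz":10,"yaw":0.14,"grip":-1},{"tx":253,"ty":-39,"tz":10,"yaw":0.16,"grip":-1},{"tx":278,"ty":-39,"tz":10,"yaw":0.175,"grip":-1},{"tx":300,"ty":-39,"tz":10,"yaw":0.185,"grip":-1},{"tx":318,"ty":-39,"tz":10,"yaw":0.195,"grip":-1},{"tx":330,"ty":-39,"tz":10,"yaw":0.2,"grip":-1},{"tx":337,"ty":-39,"tz":10,"yaw":0.205,"grip":-1},{"tx":340,"ty":-39,"tz":10,"yaw":0.205,"grip":-1},{"tx":340,"ty":-39,"tz":10,"yaw":0.205,"grip":-1},{"tx":340,"ty":-39,"tz":10,"yaw":0.205,"grip":-1}]'
python3 - <<'E'
from h import *
go([0.502,.054,0.249],-0.235)
im,d,m=snap('side','s8'); cv2.imwrite('pics/s8c.png',cv2.resize(im[100:300,150:400,::-1],None,fx=3,fy=3))
im,d,m=snap('wrist','w8')
im,d,m=snap('top','t8'); cv2.imwrite('pics/t8c.png',cv2.resize(im[80:260,200:400,::-1],None,fx=3.3,fy=3.3))
E
```

```text
clock: 8.65
eef_pos: [0.5021, 0.0534, 0.2501]
tcp_rot: [2.466, 1.945, -0.001]
ft_force: [-1.0, -0.2, -4.4]
gripper_width: 0.01
clock 8.65 eef [0.5021 0.0534 0.2501] ytool ang -0.235 tilt [-0.    -0.001 -1.   ]
rows: tx 0.6 ty -0.3 tz 1.1 yaw -0.000 w 0.010011570478588892 F [-0.99 -0.2  -4.42]
```

View pics/s8c.png

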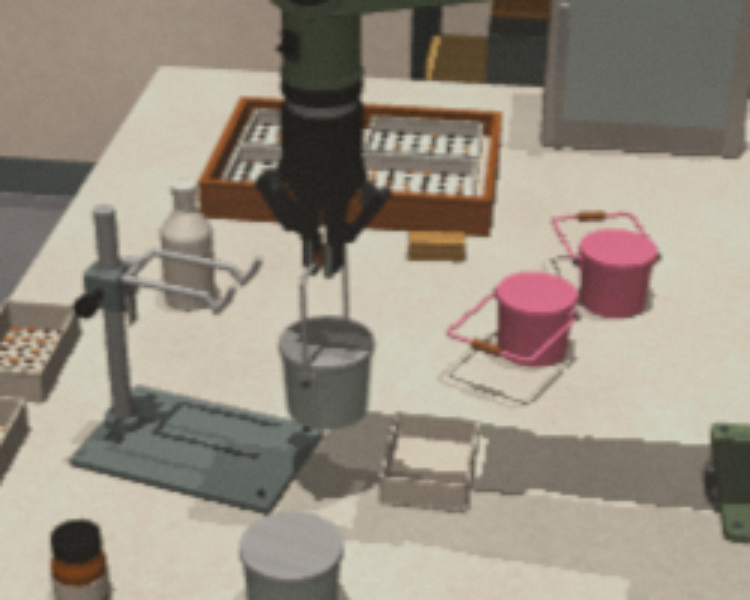

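View pics/w8.png

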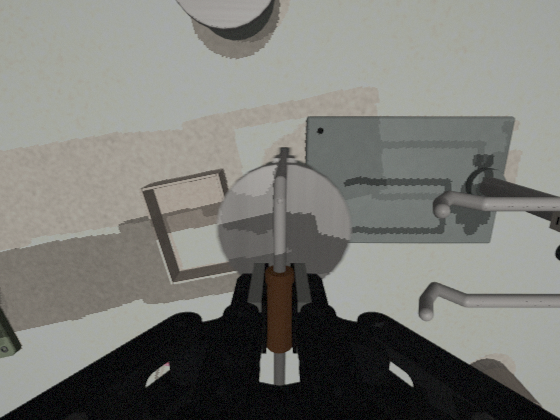

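View pics/t8c.png

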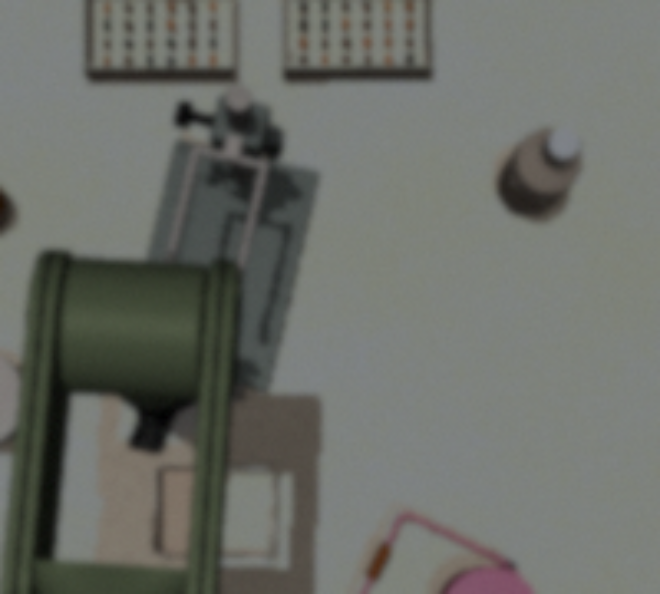

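In the wrist view both arms are parallel to the image rows, at rows 203 and 300, with the upturned tips at (443,205) and (428,300). I'll measure the notches from this view.

```bash
cat >> h.py <<'E'
def arms(n,mid=(.5995,.0305),psi=-.235):
    import pickle
    d=np.load(f'pics/{n}.npy'); m=pickle.load(open(f'pics/{n}.pkl','rb')); P=cloud(d,m)
    c,s=np.cos(psi),np.sin(psi)
    q=P[(d>0)&(P[...,2]>.19)&(P[...,2]<.25)]; r=q[:,:2]-mid
    X=r@[c,s]; Y=r@[-s,c]
    for sg in (-1,1):
        k=(abs(Y-sg*.03)<.02)&(X>-.04)&(X<.08)
        f=k&(X>.015)
        if f.sum()>5: print('arm',sg,'n',k.sum(),'y fit',np.polyfit(X[f],Y[f],1))
        print([(round(b*1000),round(float(np.percentile(q[k&(X>=b)&(X<b+.004),2],90)),4),round(float(np.median(Y[k&(X>=b)&(X<b+.004)])),4)) for b in np.arange(-.036,.06,.004) if (k&(X>=b)&(X<b+.004)).sum()>2])
E
python3 -c "
from h import *
arms('w8')"
```

```text
arm -1 n 2138 y fit [ 0.00218859 -0.02970158]
[(-24, 0.2324, -0.0306), (-20, 0.2333, -0.0288), (-16, 0.2317, -0.0278), (-12, 0.2207, -0.0278), (-8, 0.2151, -0.028), (-4, 0.2101, -0.0279), (0, 0.2101, -0.0294), (4, 0.2152, -0.0297), (8, 0.2189, -0.0292), (12, 0.22, -0.0293), (16, 0.2199, -0.0292), (20, 0.2199, -0.0292), (24, 0.2198, -0.0293), (28, 0.2198, -0.0294), (32, 0.22, -0.0293), (36, 0.2198, -0.0294), (40, 0.2199, -0.0293), (44, 0.2198, -0.0291), (48, 0.2202, -0.0292), (52, 0.2199, -0.0293), (56, 0.2198, -0.029)]
arm 1 n 1935 y fit [-0.00185746  0.0295276 ]
[(-24, 0.2331, 0.029), (-20, 0.2337, 0.0305), (-16, 0.2325, 0.0321), (-12, 0.2197, 0.0324), (-8, 0.2157, 0.0318), (-4, 0.2111, 0.0315), (0, 0.2102, 0.0297), (4, 0.2154, 0.0296), (8, 0.2195, 0.0299), (12, 0.2199, 0.0297), (16, 0.22, 0.0294), (20, 0.2198, 0.0297), (24, 0.2199, 0.0298), (28, 0.2199, 0.0299), (32, 0.2201, 0.0296), (36, 0.22, 0.0297), (40, 0.22, 0.0294), (44, 0.22, 0.0299), (48, 0.2197, 0.0294)]
```

```bash
python3 -c "
from h import *
go([.5995,.0305,.249],-0.235)"
```

```text
clock 8.8 eef [0.5026 0.0529 0.2502] ytool ang -0.236 tilt [ 0. -0. -1.]
rows: tx 0.9 ty 99.4 tz 1.3 yaw -0.001 w 0.010225859656163712 F [ 0.47 -0.   -4.21]
```

```bash
python3 -m handwheel '[{"tx":0,"ty":2,"tz":0,"yaw":0,"grip":-1},{"tx":0,"ty":6,"tz":0,"yaw":0,"grip":-1},{"tx":0,"ty":12,"tz":0,"yaw":0,"grip":-1},{"tx":0,"ty":20,"tz":0,"yaw":0,"grip":-1},{"tx":0,"ty":29,"tz":0,"yaw":0,"grip":-1},{"tx":0,"ty":38,"tz":0,"yaw":0,"grip":-1},{"tx":0,"ty":47,"tz":0,"yaw":0,"grip":-1},{"tx":0,"ty":56,"tz":0,"yaw":0,"grip":-1},{"tx":0,"ty":65,"tz":0,"yaw":0,"grip":-1},{"tx":0.5,"ty":74,"tz":0,"yaw":0,"grip":-1},{"tx":0.5,"ty":82,"tz":0,"yaw":0,"grip":-1},{"tx":0.5,"ty":89,"tz":0,"yaw":0,"grip":-1},{"tx":0.5,"ty":95,"tz":0,"yaw":0,"grip":-1},{"tx":0.5,"ty":98,"tz":0,"yaw":0,"grip":-1},{"tx":0.5,"ty":99.5,"tz":0,"yaw":0,"grip":-1},{"tx":0.5,"ty":99.5,"tz":0,"yaw":0,"grip":-1},{"tx":0.5,"ty":99.5,"tz":0,"yaw":0,"grip":-1},{"tx":0.5,"ty":99.5,"tz":0,"yaw":0,"grip":-1}]'
python3 - <<'E'
from h import *
go([.5995,.0305,.249],-0.235)
im,d,m=snap('side','s9'); cv2.imwrite('pics/s9c.png',cv2.resize(im[120:300,150:350,::-1],None,fx=3.3,fy=3.3))
im,d,m=snap('wrist','w9')
go([.5995,.0305,.249],-0.235)
E
```

```text
clock: 10.3
eef_pos: [0.5992, 0.0311, 0.2504]
tcp_rot: [2.466, 1.946, 0.001]
ft_force: [0.6, 0.3, -4.5]
gripper_width: 0.01
clock 10.3 eef [0.5992 0.0311 0.2504] ytool ang -0.235 tilt [ 0. -0. -1.]
rows: tx -0.5 ty 0.4 tz 1.4 yaw 0.000 w 0.010038566015216745 F [ 0.6   0.34 -4.5 ]
clock 10.4 eef [0.5992 0.0311 0.2504] ytool ang -0.235 tilt [ 0. -0. -1.]
rows: tx -0.5 ty 0.4 tz 1.4 yaw 0.000 w 0.010392231998959911 F [ 1.01  0.37 -3.82]
```

View pics/s9c.png

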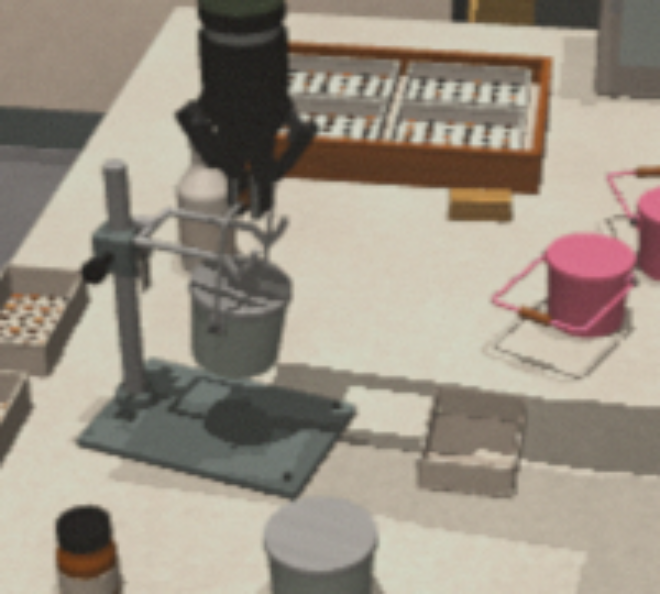

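View pics/w9.png

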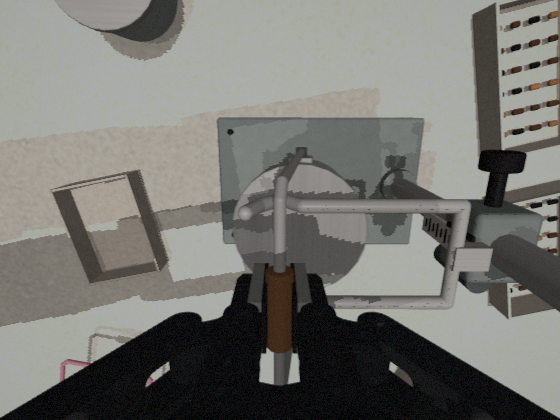

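The sleeve is over the notches, but the pail hangs slightly toward the column (ear at (303,155)), so it is swinging. I'll wait while it settles and check it against the earlier frame.

```bash
python3 -m handwheel '[{"tx":0,"ty":0,"tz":0,"yaw":0,"grip":-1},{"tx":0,"ty":0,"tz":0,"yaw":0,"grip":-1},{"tx":0,"ty":0,"tz":0,"yaw":0,"grip":-1},{"tx":0,"ty":0,"tz":0,"yaw":0,"grip":-1},{"tx":0,"ty":0,"tz":0,"yaw":0,"grip":-1},{"tx":0,"ty":0,"tz":0,"yaw":0,"grip":-1},{"tx":0,"ty":0,"tz":0,"yaw":0,"grip":-1},{"tx":0,"ty":0,"tz":0,"yaw":0,"grip":-1},{"tx":0,"ty":0,"tz":0,"yaw":0,"grip":-1},{"tx":0,"ty":0,"tz":0,"yaw":0,"grip":-1},{"tx":0,"ty":0,"tz":0,"yaw":0,"grip":-1},{"tx":0,"ty":0,"tz":0,"yaw":0,"grip":-1}]'
python3 - <<'E'
from h import *
Z=[]
for i in range(12):
    im,d,m=snap('wrist','w10'); P=cloud(d,m); Z.append(env.get_state()['ft_force'])
    r=P-[.5995,.0305,0]; X=r[...,0]*np.cos(.235)-r[...,1]*np.sin(.235)
    l=(P[...,2]>.13)&(P[...,2]<.185)&(np.hypot(r[...,0],r[...,1])<.08)
    print(round(env.get_state()['clock'],2),'lid X mean',round(float(X[l].mean()),4),'min',round(float(X[l].min()),4),'max',round(float(X[l].max()),4),np.round(P[l].mean(0),3))
print(np.mean(Z,0))
E
```

```text
clock: 11.4
eef_pos: [0.5991, 0.0311, 0.2501]
tcp_rot: [-2.466, -1.945, 0.001]
ft_force: [-1.1, -0.2, -3.2]
gripper_width: 0.0099
11.45 lid X mean -0.0169 min -0.0588 max 0.0347 [0.584 0.039 0.173]
11.5 lid X mean -0.0177 min -0.0593 max 0.0338 [0.583 0.04  0.173]
11.55 lid X mean -0.0158 min -0.0582 max 0.0353 [0.585 0.039 0.173]
11.6 lid X mean -0.0114 min -0.0547 max 0.0388 [0.59  0.038 0.173]
11.65 lid X mean -0.0052 min -0.0501 max 0.0444 [0.596 0.037 0.172]
11.7 lid X mean 0.0018 min -0.0449 max 0.0494 [0.602 0.035 0.172]
11.75 lid X mean 0.0084 min -0.0397 max 0.0541 [0.609 0.033 0.173]
11.8 lid X mean 0.0135 min -0.0359 max 0.0577 [0.614 0.032 0.173]
11.85 lid X mean 0.0161 min -0.034 max 0.0599 [0.616 0.031 0.173]
11.9 lid X mean 0.0159 min -0.0339 max 0.0597 [0.616 0.031 0.173]
11.95 lid X mean 0.0128 min -0.0365 max 0.0574 [0.613 0.032 0.173]
12.0 lid X mean 0.0075 min -0.0406 max 0.0536 [0.608 0.034 0.173]
[ 0.12687496  0.11072833 -4.23021601]
```

View pics/w10.png

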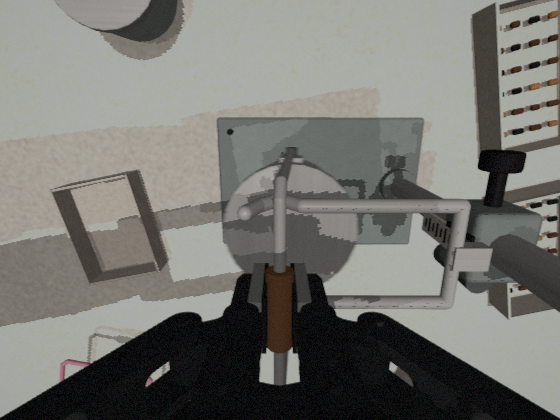

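```bash
cat > sway.py <<'E'
from h import *
from scipy.optimize import curve_fit
def sway(n,zlo=.13,zhi=.185,name='wsw'):
    T=[];Xs=[];F=[]
    for i in range(n):
        s=env.get_state(); im,d,m=snap('wrist',name); P=cloud(d,m)
        r=P-[.5995,.0305,0]; X=r[...,0]*np.cos(.235)-r[...,1]*np.sin(.235)
        l=(P[...,2]>zlo)&(P[...,2]<zhi)&(np.hypot(r[...,0],r[...,1])<.08)
        T.append(s['clock']);F.append(s['ft_force']);Xs.append((X[l].min()+X[l].max())/2*1000)
    T=np.array(T);Xs=np.array(Xs)
    f=lambda t,a,b,c,w:a*np.cos(w*(t-T[0]))+b*np.sin(w*(t-T[0]))+c
    p,_=curve_fit(f,T,Xs,p0=[Xs[0],0,0,8.4]); A=np.hypot(p[0],p[1]); ph=np.arctan2(p[1],p[0])
    tmax=T[0]+ph/p[3]; per=2*np.pi/p[3]
    print('amp %.1f mm mean %.1f period %.3f, X max at'%(A,p[2],per),np.round([tmax+k*per for k in range(-1,5)],3),'now',env.get_state()['clock'],'F',np.round(np.mean(F,0),2),'std',np.round(np.std(Xs),2))
E
python3 -m handwheel '[{"tx":0,"ty":0,"tz":0,"yaw":0,"grip":-1},{"tx":0,"ty":0,"tz":0,"yaw":0,"grip":-1},{"tx":0,"ty":0,"tz":0,"yaw":0,"grip":-1},{"tx":0,"ty":0,"tz":0,"yaw":0,"grip":-1},{"tx":0,"ty":0,"tz":0,"yaw":0,"grip":-1},{"tx":0,"ty":0,"tz":0,"yaw":0,"grip":-1},{"tx":0,"ty":0,"tz":0,"yaw":0,"grip":-1},{"tx":0,"ty":0,"tz":0,"yaw":0,"grip":-1},{"tx":0,"ty":0,"tz":0,"yaw":0,"grip":-1},{"tx":0,"ty":0,"tz":0,"yaw":0,"grip":-1},{"tx":0,"ty":0,"tz":0,"yaw":0,"grip":-1},{"tx":0,"ty":0,"tz":0,"yaw":0,"grip":-1}]'
python3 -c "
from sway import *
sway(15)"
```

```text
clock: 13.0
eef_pos: [0.5991, 0.0311, 0.2501]
tcp_rot: [-2.466, -1.946, 0.001]
ft_force: [-0.9, 0.5, -3.7]
gripper_width: 0.0097
amp 11.5 mm mean 0.3 period 0.760, X max at [12.584 13.344 14.104 14.863 15.623 16.382] now 13.75 F [-0.11  0.17 -3.9 ] std 8.08
```

```bash
python3 -m handwheel '[{"tx":-0.5,"ty":0.4,"tz":2,"yaw":0,"grip":-1},{"tx":-0.5,"ty":0.4,"tz":4,"yaw":0,"grip":-1},{"tx":-0.5,"ty":0.4,"tz":6,"yaw":0,"grip":-1},{"tx":-0.5,"ty":0.4,"tz":8,"yaw":0,"grip":-1},{"tx":-0.5,"ty":0.4,"tz":10,"yaw":0,"grip":-1},{"tx":-0.5,"ty":0.4,"tz":12,"yaw":0,"grip":-1},{"tx":-0.5,"ty":0.4,"tz":14,"yaw":0,"grip":-1},{"tx":-0.5,"ty":0.4,"tz":16,"yaw":0,"grip":-1},{"tx":-0.5,"ty":0.4,"tz":18,"yaw":0,"grip":-1},{"tx":-0.5,"ty":0.4,"tz":20,"yaw":0,"grip":-1},{"tx":-0.5,"ty":0.4,"tz":22,"yaw":0,"grip":-1},{"tx":-0.5,"ty":0.4,"tz":24,"yaw":0,"grip":-1},{"tx":-0.5,"ty":0.4,"tz":26,"yaw":0,"grip":-1},{"tx":-0.5,"ty":0.4,"tz":28,"yaw":0,"grip":-1},{"tx":-0.5,"ty":0.4,"tz":30,"yaw":0,"grip":-1},{"tx":-0.5,"ty":0.4,"tz":32,"yaw":0,"grip":-1},{"tx":-0.5,"ty":0.4,"tz":34,"yaw":0,"grip":-1},{"tx":-0.5,"ty":0.4,"tz":36,"yaw":0,"grip":-1},{"tx":-0.5,"ty":0.4,"tz":38,"yaw":0,"grip":-1},{"tx":-0.5,"ty":0.4,"tz":40,"yaw":0,"grip":-1}]'
python3 -m handwheel '[{"tx":0,"ty":0,"tz":0,"yaw":0,"grip":-1},{"tx":0,"ty":0,"tz":0,"yaw":0,"grip":-1},{"tx":0,"ty":0,"tz":0,"yaw":0,"grip":-1},{"tx":0,"ty":0,"tz":0,"yaw":0,"grip":-1},{"tx":0,"ty":0,"tz":0,"yaw":0,"grip":-1},{"tx":0,"ty":0,"tz":0,"yaw":0,"grip":-1},{"tx":0,"ty":0,"tz":0,"yaw":0,"grip":-1},{"tx":0,"ty":0,"tz":0,"yaw":0,"grip":-1},{"tx":0,"ty":0,"tz":0,"yaw":0,"grip":-1},{"tx":0,"ty":0,"tz":0,"yaw":0,"grip":-1},{"tx":0,"ty":0,"tz":0,"yaw":0,"grip":-1},{"tx":0,"ty":0,"tz":0,"yaw":0,"grip":-1},{"tx":0,"ty":0,"tz":0,"yaw":0,"grip":-1},{"tx":0,"ty":0,"tz":0,"yaw":0,"grip":-1},{"tx":0,"ty":0,"tz":0,"yaw":0,"grip":-1},{"tx":0,"ty":0,"tz":0,"yaw":0,"grip":-1},{"tx":0,"ty":0,"tz":0,"yaw":0,"grip":-1},{"tx":0,"ty":0,"tz":0,"yaw":0,"grip":-1},{"tx":0,"ty":0,"tz":0,"yaw":0,"grip":-1},{"tx":0,"ty":0,"tz":0,"yaw":0,"grip":-1}]'
python3 -c "
from sway import *
sway(16,.10,.145); go([.5995,.0305,.195],-.235)
arms('wsw')
im,d,m=snap('side','s11'); cv2.imwrite('pics/s11c.png',cv2.resize(im[150:260,180:290,::-1],None,fx=5.4,fy=5.4))
"
```

```text
clock: 15.42
eef_pos: [0.5995, 0.0305, 0.2099]
tcp_rot: [-2.466, -1.946, 0.0]
ft_force: [-0.3, 0.3, -4.1]
gripper_width: 0.01
clock: 17.08
eef_pos: [0.5997, 0.0304, 0.2102]
tcp_rot: [2.466, 1.946, 0.0]
ft_force: [0.2, -0.8, -3.9]
gripper_width: 0.0101
amp 9.2 mm mean 0.4 period 0.765, X max at [16.382 17.147 17.912 18.678 19.443 20.208] now 17.8833 F [ 0.12 -0.12 -4.16] std 6.57
clock 17.8833 eef [0.5997 0.0304 0.2103] ytool ang -0.235 tilt [ 0. -0. -1.]
rows: tx 0.0 ty -0.2 tz 15.3 yaw -0.000 w 0.0098415315946948 F [ 0.98 -0.98 -3.77]
arm -1 n 1010 y fit [-0.14397244 -0.01711894]
[(-8, 0.2457, -0.0144), (-4, 0.2354, -0.0197), (0, 0.2356, -0.0196), (4, 0.243, -0.0146)]
arm 1 n 7289 y fit [0.00784429 0.02917173]
[(-24, 0.2329, 0.0294), (-20, 0.2336, 0.0301), (-16, 0.2331, 0.0306), (-12, 0.2445, 0.0115), (-8, 0.2444, 0.0115), (-4, 0.2348, 0.0274), (0, 0.2349, 0.03), (4, 0.2436, 0.0121), (8, 0.2448, 0.0114), (12, 0.2481, 0.0293), (16, 0.22, 0.0297), (20, 0.2201, 0.0298), (24, 0.2198, 0.0298), (28, 0.2199, 0.0299), (32, 0.2199, 0.0296), (36, 0.22, 0.03), (40, 0.2199, 0.0298), (44, 0.2201, 0.0298), (48, 0.2199, 0.0299), (52, 0.22, 0.0299), (56, 0.22, 0.0298)]
```

View pics/s11c.png

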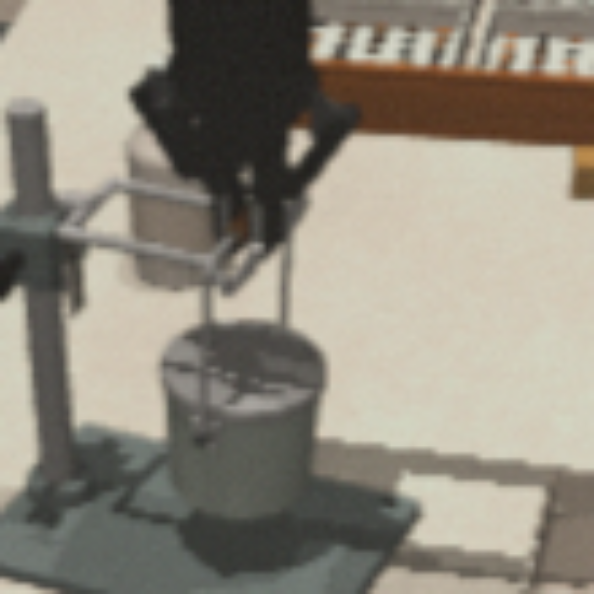

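View pics/wsw.png

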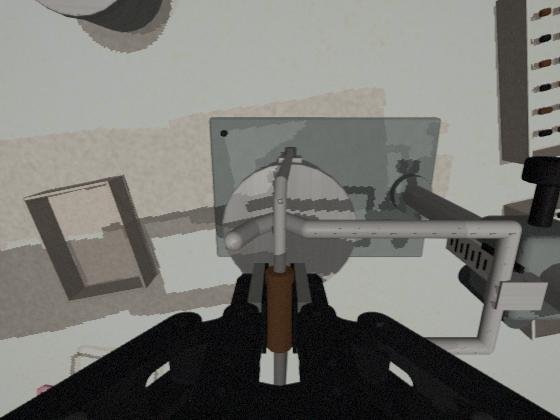

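The pail still swings ±9 mm at the lid with a 0.765 s period. I'll cancel it with a phased nudge of the pivot, out and back above the notches, starting at about t = 18.43.

```bash
python3 -m handwheel '[{"tx":0,"ty":0,"tz":0,"yaw":0,"grip":-1},{"tx":0,"ty":0,"tz":0,"yaw":0,"grip":-1},{"tx":0,"ty":0,"tz":0,"yaw":0,"grip":-1},{"tx":0,"ty":0,"tz":0,"yaw":0,"grip":-1},{"tx":0,"ty":0,"tz":0,"yaw":0,"grip":-1},{"tx":0,"ty":0,"tz":0,"yaw":0,"grip":-1},{"tx":0,"ty":2.3,"tz":0,"yaw":0,"grip":-1},{"tx":0,"ty":4.7,"tz":0,"yaw":0,"grip":-1},{"tx":0,"ty":7,"tz":0,"yaw":0,"grip":-1},{"tx":0,"ty":9.4,"tz":0,"yaw":0,"grip":-1},{"tx":0,"ty":9.9,"tz":0,"yaw":0,"grip":-1},{"tx":0,"ty":7.5,"tz":0,"yaw":0,"grip":-1},{"tx":0,"ty":5.2,"tz":0,"yaw":0,"grip":-1},{"tx":0,"ty":2.8,"tz":0,"yaw":0,"grip":-1},{"tx":0,"ty":0.5,"tz":0,"yaw":0,"grip":-1},{"tx":0,"ty":0,"tz":0,"yaw":0,"grip":-1},{"tx":0,"ty":0,"tz":0,"yaw":0,"grip":-1}]'
python3 -c "
from sway import *
sway(14,.10,.145); go([.5995,.0305,.195],-.235)"
```

```text
clock: 19.35
eef_pos: [0.5992, 0.0306, 0.2103]
tcp_rot: [-2.466, -1.946, 0.0]
ft_force: [-0.6, 0.7, -4.9]
gripper_width: 0.0102
amp 4.2 mm mean 0.2 period 0.784, X max at [18.896 19.681 20.465 21.249 22.034 22.818] now 20.05 F [ 0.08 -0.09 -4.35] std 2.73
clock 20.05 eef [0.5995 0.0305 0.2101] ytool ang -0.235 tilt [-0.  0. -1.]
rows: tx 0.0 ty 0.0 tz 15.1 yaw -0.000 w 0.009842168545383494 F [-0.22  0.36 -5.14]
```

```bash
python3 -m handwheel '[{"tx":0,"ty":0,"tz":0,"yaw":0,"grip":-1},{"tx":0,"ty":0,"tz":0,"yaw":0,"grip":-1},{"tx":0,"ty":1.1,"tz":0,"yaw":0,"grip":-1},{"tx":0,"ty":2.2,"tz":0,"yaw":0,"grip":-1},{"tx":0,"ty":3.3,"tz":0,"yaw":0,"grip":-1},{"tx":0,"ty":4.4,"tz":0,"yaw":0,"grip":-1},{"tx":0,"ty":4.6,"tz":0,"yaw":0,"grip":-1},{"tx":0,"ty":3.5,"tz":0,"yaw":0,"grip":-1},{"tx":0,"ty":2.4,"tz":0,"yaw":0,"grip":-1},{"tx":0,"ty":1.3,"tz":0,"yaw":0,"grip":-1},{"tx":0,"ty":0.2,"tz":0,"yaw":0,"grip":-1},{"tx":0,"ty":0,"tz":0,"yaw":0,"grip":-1},{"tx":0,"ty":0,"tz":0,"yaw":0,"grip":-1}]'
python3 -c "
from sway import *
sway(14,.10,.145); go([.5995,.0305,.195],-.235)"
```

```text
clock: 21.13
eef_pos: [0.5994, 0.0305, 0.2102]
tcp_rot: [-2.466, -1.946, 0.0]
ft_force: [-1.0, 0.0, -4.6]
gripper_width: 0.0099
amp 1.8 mm mean 0.3 period 0.779, X max at [20.707 21.486 22.266 23.045 23.824 24.603] now 21.8333 F [-0.29  0.19 -4.32] std 1.17
clock 21.8333 eef [0.5995 0.0304 0.2101] ytool ang -0.235 tilt [-0.  0. -1.]
rows: tx 0.1 ty -0.0 tz 15.1 yaw -0.000 w 0.009949825120627578 F [-0.25 -0.22 -4.36]
```

Sway is down to 1.8 mm. I'll lower 15 mm slowly, to just above the expected contact.

```bash
python3 -m handwheel '[{"tx":0,"ty":0,"tz":1,"yaw":0,"grip":-1},{"tx":0,"ty":0,"tz":2,"yaw":0,"grip":-1},{"tx":0,"ty":0,"tz":3,"yaw":0,"grip":-1},{"tx":0,"ty":0,"tz":4,"yaw":0,"grip":-1},{"tx":0,"ty":0,"tz":5,"yaw":0,"grip":-1},{"tx":0,"ty":0,"tz":6,"yaw":0,"grip":-1},{"tx":0,"ty":0,"tz":7,"yaw":0,"grip":-1},{"tx":0,"ty":0,"tz":8,"yaw":0,"grip":-1},{"tx":0,"ty":0,"tz":9,"yaw":0,"grip":-1},{"tx":0,"ty":0,"tz":10,"yaw":0,"grip":-1},{"tx":0,"ty":0,"tz":11,"yaw":0,"grip":-1},{"tx":0,"ty":0,"tz":12,"yaw":0,"grip":-1},{"tx":0,"ty":0,"tz":13,"yaw":0,"grip":-1},{"tx":0,"ty":0,"tz":14,"yaw":0,"grip":-1},{"tx":0,"ty":0,"tz":15,"yaw":0,"grip":-1},{"tx":0,"ty":0,"tz":15,"yaw":0,"grip":-1}]'
cat > ff.py <<'E'
from h import *
def ff(n=6):
    F=[]
    for i in range(n): eyes.get_image('wrist'); s=env.get_state(); F.append(s['ft_force'])
    print('t',round(s['clock'],2),'eef',np.round(s['eef_pos'],4),'F',np.round(np.mean(F,0),2),'se',np.round(np.std(F,0)/n**.5,2))
ff()
E
python3 ff.py
```

```text
clock: 23.17
eef_pos: [0.5994, 0.0305, 0.1949]
tcp_rot: [-2.466, -1.946, 0.001]
ft_force: [0.9, 0.2, -3.8]
gripper_width: 0.01
t 23.47 eef [0.5996 0.0305 0.1953] F [-0.27  0.06 -3.71] se [0.09 0.17 0.19]
```

```bash
python3 -m handwheel '[{"tx":0,"ty":0,"tz":0.5,"yaw":0,"grip":-1},{"tx":0,"ty":0,"tz":1,"yaw":0,"grip":-1},{"tx":0,"ty":0,"tz":1.5,"yaw":0,"grip":-1},{"tx":0,"ty":0,"tz":1.5,"yaw":0,"grip":-1}]'; python3 ff.py
```

```text
clock: 23.8
eef_pos: [0.5995, 0.0304, 0.1935]
tcp_rot: [-2.466, -1.946, 0.0]
ft_force: [-0.6, -0.2, -4.1]
gripper_width: 0.0102
t 24.1 eef [0.5995 0.0304 0.1937] F [-0.01  0.42 -3.92] se [0.12 0.16 0.11]
```

```bash
python3 -m handwheel '[{"tx":0,"ty":0,"tz":0.5,"yaw":0,"grip":-1},{"tx":0,"ty":0,"tz":1,"yaw":0,"grip":-1},{"tx":0,"ty":0,"tz":1,"yaw":0,"grip":-1}]'; python3 ff.py
```

```text
clock: 24.35
eef_pos: [0.5995, 0.0305, 0.1925]
tcp_rot: [-2.466, -1.946, 0.0]
ft_force: [0.2, -0.1, -4.1]
gripper_width: 0.0099
t 24.65 eef [0.5996 0.0304 0.1927] F [ 0.37  0.07 -3.81] se [0.12 0.23 0.14]
```

Not in contact yet (handle at about 0.213). I'll continue in 1 mm steps.

```bash
python3 -m handwheel '[{"tx":0,"ty":0,"tz":0.5,"yaw":0,"grip":-1},{"tx":0,"ty":0,"tz":1,"yaw":0,"grip":-1},{"tx":0,"ty":0,"tz":1,"yaw":0,"grip":-1}]'; python3 ff.py
```

```text
clock: 24.9
eef_pos: [0.5996, 0.0305, 0.1916]
tcp_rot: [-2.467, -1.946, -0.0]
ft_force: [0.7, 0.3, -3.6]
gripper_width: 0.0101
t 25.2 eef [0.5996 0.0305 0.1917] F [ 0.06  0.01 -4.02] se [0.19 0.26 0.24]
```

```bash
python3 -m handwheel '[{"tx":0,"ty":0,"tz":0.5,"yaw":0,"grip":-1},{"tx":0,"ty":0,"tz":1,"yaw":0,"grip":-1},{"tx":0,"ty":0,"tz":1,"yaw":0,"grip":-1}]'; python3 ff.py
```

```text
clock: 25.45
eef_pos: [0.5998, 0.0304, 0.1908]
tcp_rot: [2.466, 1.945, 0.001]
ft_force: [0.9, 0.5, -2.6]
gripper_width: 0.0101
t 25.75 eef [0.5997 0.0304 0.1909] F [ 0.35  0.18 -3.34] se [0.12 0.13 0.23]
```

```bash
python3 -m handwheel '[{"tx":0,"ty":0,"tz":0.4,"yaw":0,"grip":-1},{"tx":0,"ty":0,"tz":0.8,"yaw":0,"grip":-1},{"tx":0,"ty":0,"tz":0.8,"yaw":0,"grip":-1}]'; python3 ff.py
```

```text
clock: 26.0
eef_pos: [0.5998, 0.0304, 0.1901]
tcp_rot: [2.466, 1.945, 0.001]
ft_force: [0.2, -0.1, -1.5]
gripper_width: 0.0101
t 26.3 eef [0.5997 0.0304 0.19  ] F [ 0.7  -0.27 -1.81] se [0.08 0.13 0.18]
```

Contact: the load on the arms is growing at about 2 N/mm. One more 0.7 mm step should transfer most of the weight.

```bash
python3 -m handwheel '[{"tx":0,"ty":0,"tz":0.4,"yaw":0,"grip":-1},{"tx":0,"ty":0,"tz":0.7,"yaw":0,"grip":-1},{"tx":0,"ty":0,"tz":0.7,"yaw":0,"grip":-1}]'; python3 ff.py
```

```text
clock: 26.55
eef_pos: [0.5997, 0.0304, 0.1894]
tcp_rot: [2.466, 1.945, 0.001]
ft_force: [0.2, 0.1, -0.6]
gripper_width: 0.0099
t 26.85 eef [0.5997 0.0304 0.1894] F [ 0.24 -0.3  -0.46] se [0.28 0.15 0.3 ]
```

```bash
python3 -m handwheel '[{"tx":0,"ty":0,"tz":0,"yaw":0,"grip":-0.75},{"tx":0,"ty":0,"tz":0,"yaw":0,"grip":-0.7},{"tx":0,"ty":0,"tz":0,"yaw":0,"grip":-0.6},{"tx":0,"ty":0,"tz":0,"yaw":0,"grip":-0.4},{"tx":0,"ty":0,"tz":0,"yaw":0,"grip":-0.2},{"tx":0,"ty":0,"tz":0,"yaw":0,"grip":0},{"tx":0,"ty":0,"tz":0,"yaw":0,"grip":0},{"tx":0,"ty":0,"tz":0,"yaw":0,"grip":0},{"tx":0,"ty":0,"tz":0,"yaw":0,"grip":0},{"tx":0,"ty":0,"tz":0,"yaw":0,"grip":0}]'; python3 -c "
from h import *
snap('wrist','w12')
im,d,m=snap('side','s12'); cv2.imwrite('pics/s12c.png',cv2.resize(im[150:260,180:290,::-1],None,fx=5.4,fy=5.4))"; python3 ff.py
```

```text
clock: 27.68
eef_pos: [0.5996, 0.0304, 0.1892]
tcp_rot: [-2.467, -1.946, 0.0]
ft_force: [0.1, -0.1, 0.6]
gripper_width: 0.0425
t 28.08 eef [0.5995 0.0304 0.1892] F [-0.44 -0.18 -0.08] se [0.12 0.12 0.17]
```

View pics/w12.png

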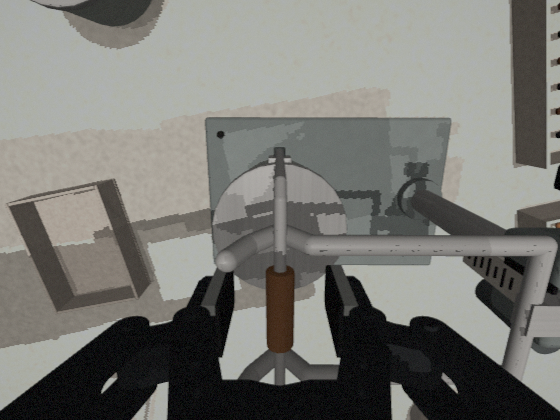

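View pics/s12c.png

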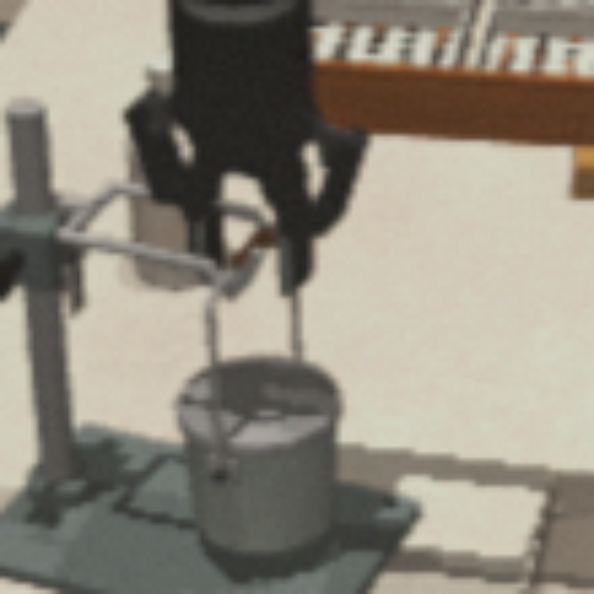

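The fingers are open clear of the sleeve, the bar sits in both notches and the bail is vertical. Now I'll draw straight up.

```bash
python3 -m handwheel '[{"tx":0,"ty":0,"tz":-3,"yaw":0,"grip":0},{"tx":0,"ty":0,"tz":-8,"yaw":0,"grip":0},{"tx":0,"ty":0,"tz":-15,"yaw":0,"grip":0},{"tx":0,"ty":0,"tz":-24,"yaw":0,"grip":0},{"tx":0,"ty":0,"tz":-36,"yaw":0,"grip":0},{"tx":0,"ty":0,"tz":-50,"yaw":0,"grip":0},{"tx":0,"ty":0,"tz":-66,"yaw":0,"grip":0},{"tx":0,"ty":0,"tz":-82,"yaw":0,"grip":0},{"tx":0,"ty":0,"tz":-98,"yaw":0,"grip":0},{"tx":0,"ty":0,"tz":-114,"yaw":0,"grip":0},{"tx":0,"ty":0,"tz":-124,"yaw":0,"grip":0},{"tx":0,"ty":0,"tz":-130,"yaw":0,"grip":0},{"tx":0,"ty":0,"tz":-130,"yaw":0,"grip":0},{"tx":0,"ty":0,"tz":-130,"yaw":0,"grip":0}]'; python3 -c "
from sway import *
import sway as S
sway(10,.09,.13); arms('wsw')
im,d,m=snap('side','s13'); cv2.imwrite('pics/s13c.png',cv2.resize(im[100:300,150:350,::-1],None,fx=3,fy=3))
P=cloud(np.load('pics/wsw.npy'),eyes.camera_model('wrist'))
im=cv2.imread('pics/wsw.png'); h=cv2.cvtColor(im,cv2.COLOR_BGR2HSV)
r=P-[.5995,.0305,0]
b=(np.hypot(r[...,0],r[...,1])<.03)&(P[...,2]>.2)&(P[...,2]<.23)&(h[...,1]>110)
print('sleeve',P[b].mean(0),b.sum()); print(env.get_state()['ft_force'])
"
```

```text
clock: 29.25
eef_pos: [0.5995, 0.0305, 0.3192]
tcp_rot: [2.467, 1.946, 0.0]
ft_force: [0.1, -0.1, 0.9]
gripper_width: 0.0428
amp 0.3 mm mean 0.8 period 0.438, X max at [28.732 29.17  29.607 30.045 30.483 30.921] now 29.75 F [ 0.13  0.17 -0.03] std 0.21
arm -1 n 1627 y fit [-0.01517793 -0.02943199]
[(-24, 0.2304, -0.0306), (-20, 0.2315, -0.0292), (-16, 0.2307, -0.0288), (-12, 0.2226, -0.0289), (-8, 0.2134, -0.0282), (-4, 0.214, -0.028), (0, 0.2144, -0.0277), (4, 0.2131, -0.0278), (8, 0.2171, -0.0293), (12, 0.2179, -0.0298), (16, 0.2179, -0.0298), (20, 0.2177, -0.0295), (24, 0.2177, -0.0296), (28, 0.218, -0.0293), (32, 0.2177, -0.0297), (36, 0.2179, -0.0295), (40, 0.2178, -0.0295), (44, 0.2177, -0.0293), (48, 0.2179, -0.0297), (52, 0.218, -0.0302), (56, 0.2179, -0.0302)]
arm 1 n 1854 y fit [-0.00343552  0.02947476]
[(-24, 0.2299, 0.0293), (-20, 0.2314, 0.0294), (-16, 0.2304, 0.0303), (-12, 0.2227, 0.0297), (-8, 0.2142, 0.0286), (-4, 0.2136, 0.0284), (0, 0.2137, 0.0294), (4, 0.2126, 0.0278), (8, 0.2169, 0.0295), (12, 0.2182, 0.0294), (16, 0.2182, 0.0295), (20, 0.2179, 0.0295), (24, 0.2179, 0.0295), (28, 0.218, 0.0294), (32, 0.2181, 0.0295), (36, 0.2178, 0.0295), (40, 0.2176, 0.0294), (44, 0.218, 0.0295), (48, 0.218, 0.0294), (52, 0.2181, 0.0295), (56, 0.2178, 0.0296)]
sleeve [0.59958047 0.02926329 0.21349231] 611
[-0.07533589  0.42683108 -0.05246751]
```

View pics/s13c.png

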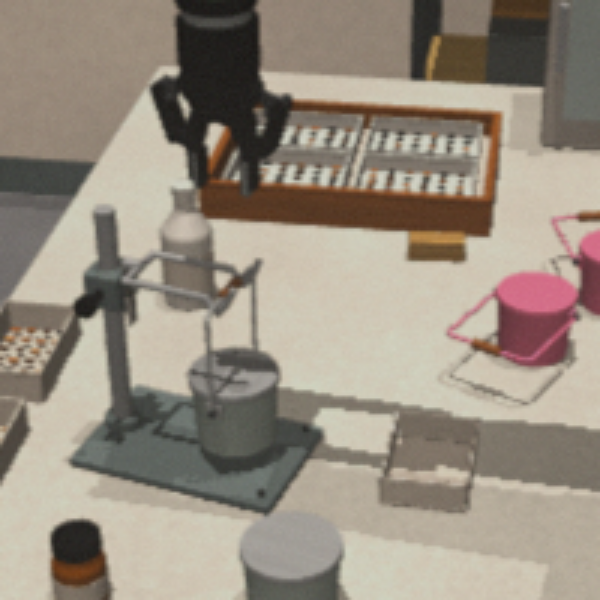

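View pics/wsw.png

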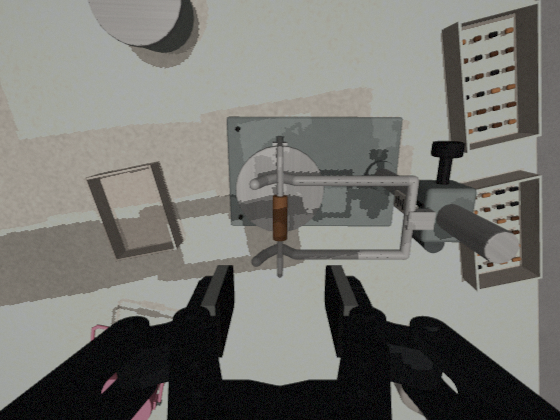

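The pail hangs still in both notches: the arms have sunk 2.0 mm, the sleeve is within about 2 mm of centre and the robot is clear. I'm handing in.

```bash
python3 -c "
from rig import env
print(env.close_job())"
```

```text
the job is handed in; nothing more can be done
None
```

The grey pail now hangs by its handle in both notches of the balance, and I handed the job in at about 30 s of the 62 s allowed. No verdict came back, so what follows rests on my own last checks.

- **What I did:**
  - I raised the folded bail along its arc to upright and paused there with the pail still on the bench.
  - I lifted the pail and carried it over the notches.
  - I cancelled its swing with two small out-and-back nudges of the crossbar, cutting the sway at the lid from ±9 mm to ±2 mm.
  - I then felt for contact in steps of 1 mm or less, moved the weight onto the arms gradually, let go and drew straight up.
- **Last checks:**
  - The arms have sunk 2.0 mm, well under the 4.5 mm limit.
  - The sleeve is within about 2 mm of the notches' centre, and lid sway is about 0.3 mm.
  - The bail is vertical in the pictures.
  - The fingers are about 85 mm above the sleeve, and the wrist force is near zero.
- **What disagreed:**
  - The fixed top and side cameras differed by up to 8 mm sideways, so I relied on the wrist camera. It placed the notches at essentially the position I had averaged from those two.
  - Raising the bail pressed on the handle with about 7 N partway up, without visibly shifting the pail.
  - One move command was refused because I left out some keys; I sent it again in full.
- **Not checked:** I didn't measure the bystanders' positions again. The ones in view in the last pictures look unmoved.

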